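# Load and register a handle blank on the engraving slide

### The arm

A 6-joint arm with a two-finger parallel gripper is mounted at the origin on the work surface. World frame = base frame: x ahead of the robot, y to its left, z up, the work surface at z = 0. Lengths are in m, angles in rad, forces in N, time in s.
With the tool pointing down it reaches from about 0.35 to 1 m from the base axis. Payload 7.1 kg.
Tool frame: the origin (TCP) lies between the finger pads; the fingertips stand arm.finger_overhang ahead of it and the grasp point (between the pads) lies 2 mm behind it (arm.finger_overhang is the distance from the TCP to the fingertips, in m); y points along the fingers, z is the direction in which the jaws open and shut, and the axes are right-handed (so a half turn about y gives the same grasp; the last joint's range is limited). The gripper opens to 85 mm and grips with 20 to 120 N. Pads are 22 mm wide; open, the fingers measure 114 mm over their backs; the gripper's body (76 mm by 85 mm) begins 54 mm behind the grasp point. The pads swing forward as they close: fully open they stand 13 mm farther back than shut.
Start: joints at [1.22, 0.423, 1.63, -0, 1.089, -0.019], TCP at [0.204, 0.591, 0.248] pointing down, gripper open.
Joint ranges: [-3, 3], [-0.9, 2.11], [0.09, 2.58], [-1.31, 4.45], [0.11, 2.69], [-2.54, 2.54]. Speed limits (rad/s): [2.39, 2.39, 3.01, 3.14, 3.14, 3.14].

### API

Orientations are given as a unit quaternion [x, y, z, w].
In Python, from rig import arm gives the robot as it stands. The module is installed in compiled form; this text tells all that it offers.
- The arm moves only by the tool servo_tool, never from a script. Its argument "targets" is a list of rows, each a list of 7 numbers: the closure, from 0 (fully open) to 1 (shut), then the shift along the tool's x, y, z scaled (see below), then the turn, a rotation vector about the tool's x, y, z scaled (see below). In form: [[hand, x, y, z, ax, ay, az], ...]. A call has exactly 8 rows; each row is the pose to reach, as a shift and turn from the pose commanded when the call began, along the tool's axes at that moment, turning the shorter way round; what a row does not reach only later rows make up. The controller multiplies each number of a shift by 75 cm and each number of a turn by 180 degrees. A row lasts 1/10 s, in which the tool goes at most 50 mm and 8.59 degrees, less where a joint would pass 70% of its speed; a pose out of reach is approached as far as the arm can. A call with a number of a shift or a turn outside -1 to 1 is refused whole. A call with a gripper value outside its range is refused whole. The fingers move at their own pace and stop on an object; the grip force is fixed at half the most. Time passes only in rows, so rows that repeat a pose let the fingers close, or fill a call up. It gives the time, the measured TCP pose, the force and the opening at its end, in the units of the state.
- arm.sense(): the state, without advancing time (a new reading comes with each control period).
- arm.grab_frame(name): name is "scene" or "top"; returns a dict with "color" (384x512x3 uint8, blue, green, red), "camera_matrix" (3x3 intrinsics, pixels), "R" (3x3) and "t" (3): a world point X has camera coordinates R X + t. Camera axes: x right, y down, z forward; pixel columns grow to the right and rows downward; lengths in m; the calibration is good to about 2 mm. A picture is of the moment at which its call begins. There is no depth.
- arm.finish_job(): hands the job in, once; it reports no verdict.
The state is a dict: "clock": time; "joint_pos": joint angles; "qd": joint speeds; "joint_efforts": joint torques, N m; "position": TCP position; "tcp_rot": TCP orientation; "contact_force": force on the tool from outside, world axes, zero at the start; "torque": the same for the moment, N m; "width": finger opening in m.
Only numpy, scipy, OpenCV 4.12 (cv2) and the standard library are available. Lean on these libraries where they do the work, as an engineer would, in place of code of your own. Each camera call takes 0.05 s, during which the arm holds its last target.

### The job

Load the dark wooden blank with the tongue into the engraving nest: tongue under the fixed lip, then the rounded end pressed down past the spring catch until the blank sits flush, and let go of it. Then move the nest by its black handle, so that first the brass bush nearer the rounded end stands right under the pointer tip; pause there about a second, then bring the bush nearer the tongue under the tip and leave it there. Do not bump the pointer head, and leave the other things on the table where they are.

Things in the scene. Friction and masses are not known exactly. Their poses are not given: they have to be found in the camera images.
- blank: The dark wood handle blank, 100 long (x) x 34 wide (y) x 14 mm thick, lying flat on the table with its two brass bushes up. Origin: centre of the underside. +x points to the rounded end (a full half-round of 7 mm radius across the width, ending at x = +50); at -x is a flat tongue, 10 mm long (x = -50 to -40), full width, only 6 mm thick, level with the underside. Mass about 80 g.
- heel_top (a point): Point on the blank's top face where its rounded end begins: x = +43, y = 0, z = +14 mm from the blank's origin.
- bush_heel (a point): Centre of the brass bush (8 mm disc, dark hole) nearer the rounded end, on the blank's top face: x = +22, y = +6, z = +14 mm from the blank's origin.
- bush_tongue (a point): Centre of the brass bush nearer the tongue, on the blank's top face: x = -22, y = -6, z = +14 mm from the blank's origin.
- recess (a point): Centre of the recess floor in the aluminium nest, 34 mm above the table; moves with the slides. +x points to the catch and the pointer, -x to lip and handle. The seated blank's origin lies here or up to 1.5 mm to -x, axes alike. Side cheeks 14 mm high at y = +-18.5 to +-26.5 stand at x = -51 to -23 and +22 to +45; between them it is open for fingers. Nest plate: x = -115 to +80, y = +-38.
- lip (a point): Middle of the inner edge of the fixed steel lip, underside: x = -46, z = +9 mm from the recess centre. The lip is 44 mm wide, 4 mm thick (top at z = 13) and overhangs the recess by 5.5 mm from the end wall (inner face x = -51.5). The tongue goes under it with the blank tilted 8 to 18 degrees, tongue down.
- catch_bar (a point): Spring catch: a steel roller 8 mm thick lying across y; this is its axis, at x = +49.5, z = +14 mm from the recess centre; it yields to +x by 5.5 mm. With the tongue under the lip the blank's round end first rests on it about 14 mm too high, and snaps down past it when pressed there with about 10 N. A housing 22 mm high stands behind it, x = +60 to +76.
- handle (a point): Top centre of the black handle of the nest, an upright block 30 (x) x 14 (y) x 34 mm high at x = -98 mm, y = 0 from the recess centre: its top is 68 mm above the table. Grip it across its y faces and carry it level to move both slides (about 4 N, more when fast; they stay where left).
- x_slide (a joint): Position of the lower slide along the fixture's x, 0 to 0.185 m; grows as the nest moves away from the robot, towards the pointer.
- y_slide (a joint): Position of the upper slide along the fixture's y, -0.030 to +0.030 m; grows to the left (+y).
- pointer (a point): Tip of the fixed vertical pointer, a steel rod 6 mm thick ending in a point 72 mm above the table (24 mm above a seated blank's top). It hangs from the pointer head; axes as the fixture.
- head: The pointer head: a column 24 mm square at x = +10, y = -86 mm from the pointer, topped by a grey housing (60 x 36 x 50 mm, up to 190 mm above the table), and a thin arm 10 mm square, underside 150 mm above the table, from the housing along +y to the pointer rod. Fixed to the fixture's base plate (340 x 200 mm, centre 100 mm before the pointer). Origin: centre of the base plate, on the table.
- scale: Bystander: a finished handle scale of lighter wood, 112 x 32 x 12 mm, both ends rounded in plan, no tongue. Origin: centre of the underside, x along it.
- tin: Bystander: a low steel tin, 64 mm across, 42 mm high. Origin: centre of the underside.
- brush: Bystander: a small brush, 170 mm long, lying. Origin under its middle.
Not all that is in view belongs to the job. Leave any purple or red look-alike of the blank alone.

How it is judged:
By the outcome, as a careful person would: the job done as asked, in the order asked, and still so for the second after the job is handed in, with the robot touching nothing.
It also fails if it takes over 72 s, if anything falls off the work surface, if the arm or the gripper's body presses on something with over 40 N, if the wrist force passes 120 N, or if a joint passes its speed limit or range.

## Working session

There is one attempt and no reset: what is moved stays moved. The work goes in short steps, Python scripts to look and compute and a tool call to move; the robot and the scene stay as the last step left them, time stands still between calls to the robot, and variables do not carry over. Pictures are saved under pics/ and viewed, and the job is handed in when it is done.

Besides the shell and the picture viewer there is one more tool, called after "Emit:" by a JSON object that holds its "op" and its "data". servo_tool: Moves the arm, as the interface text tells. Its arguments: {"type":"object","properties":{"targets":{"type":"array","items":{"type":"array","items":{"type":"number"}}}},"required":["targets"]}

```bash
mkdir -p pics
python3 - <<'E'
from rig import arm
import cv2,numpy as np
s=arm.sense()
for k,v in s.items(): print(k,np.round(v,4))
print(arm.finger_overhang)
for n in("scene","top"):
    f=arm.grab_frame(n); cv2.imwrite(f"pics/{n}0.png",f["color"]); print(n,f["camera_matrix"],f["R"],f["t"])
    np.savez(f"{n}0.npz",**f)
E
```

```text
clock 0.0
joint_pos [ 1.22    0.4238  1.6307  0.      1.0886 -0.019 ]
qd [-0.0015  0.0011  0.0005  0.0008  0.0005  0.0004]
joint_efforts [ 1.70000e-03 -5.57375e+01 -2.81756e+01 -0.00000e+00  7.30000e-03
  0.00000e+00]
position [0.2034 0.5904 0.2475]
tcp_rot [ 0.6979 -0.1169  0.1167 -0.6969]
contact_force [ 0.4914 -0.2014  0.2476]
torque [-0.0063 -0.0102 -0.0051]
width 0.0856
0.017
scene [[397.12131622   0.         255.98931499]
 [  0.         397.12131622 186.79215927]
 [  0.           0.           1.        ]] [[-0.72790096  0.68567675 -0.00275599]
 [ 0.53277046  0.5630393  -0.63177717]
 [-0.43164318 -0.46133951 -0.77514516]] [ 0.32097056 -0.23176365  1.43900921]
top [[498.06552305   0.         258.98773109]
 [  0.         498.06552305 184.31067128]
 [  0.           0.           1.        ]] [[-0.00773857 -0.99996049  0.00437399]
 [-0.98065099  0.00673334 -0.19564841]
 [ 0.19561123 -0.0058034  -0.98066435]] [0.02117637 0.46606546 1.57645876]
```

View pics/scene0.png

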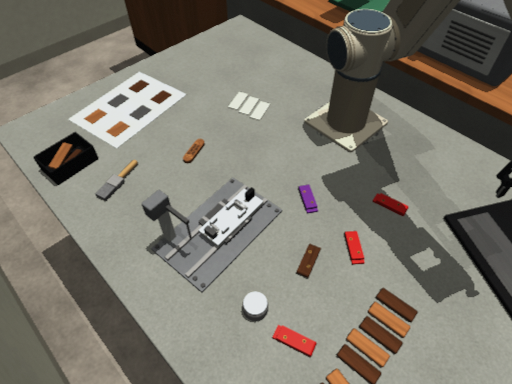

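View pics/top0.png

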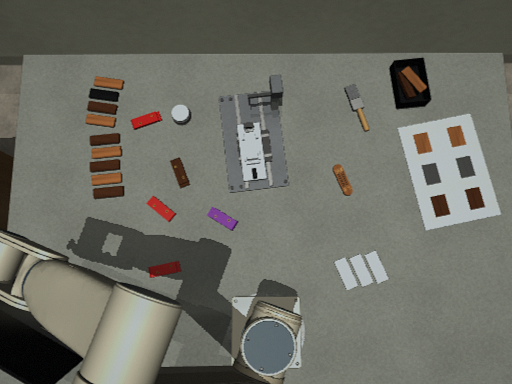

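Possible blanks in the top view: the dark brown piece with bushes at (180,172), purple (222,218), reds (160,208), (146,120), (164,269), the brown strips in the left column (~105,80–192), and the light scale at (342,180). By the description I choose (180,172) and check it in close crops.

Run:
```python
import cv2,numpy as np
t=cv2.imread("pics/top0.png");s=cv2.imread("pics/scene0.png")
def crop(im,x,y,w,h,k,n): cv2.imwrite("pics/"+n,cv2.resize(im[y:y+h,x:x+w],None,fx=k,fy=k,interpolation=cv2.INTER_CUBIC))
crop(t,160,150,50,45,13,"c1.png"); crop(t,212,65,84,136,4.4,"c2.png"); crop(s,285,235,50,50,12,"c3.png"); crop(s,140,170,150,130,5.2,"c4.png")
```

```text
(no output)
```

View pics/c1.png

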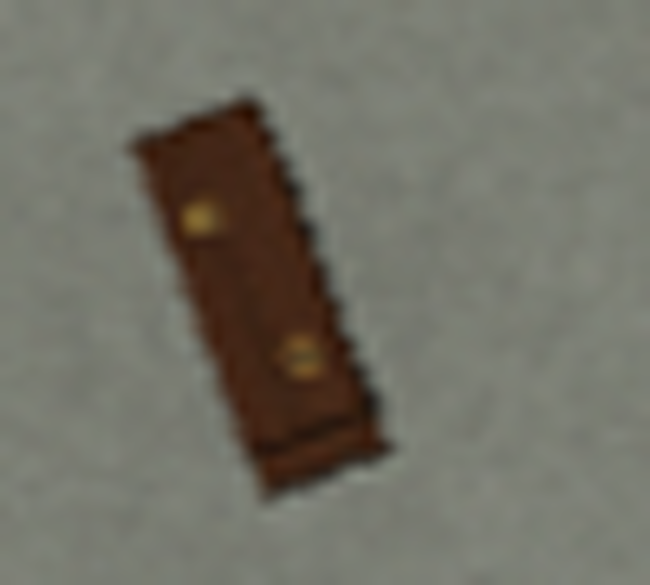

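View pics/c2.png

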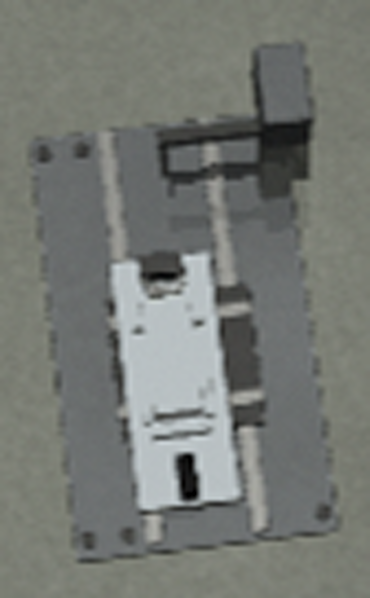

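View pics/c3.png

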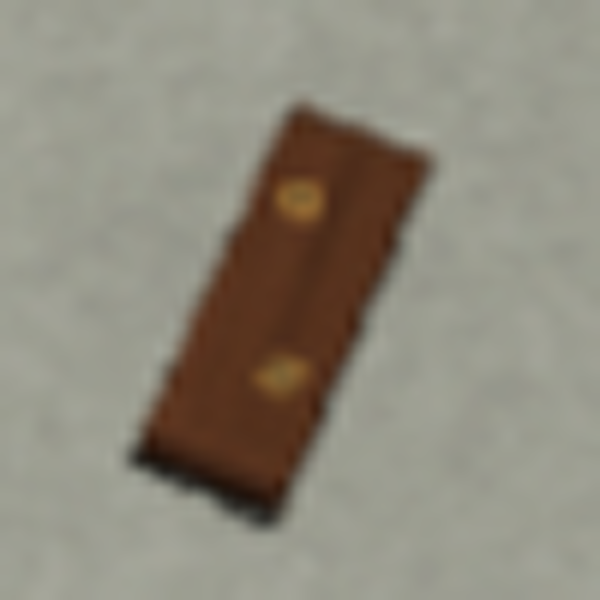

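View pics/c4.png

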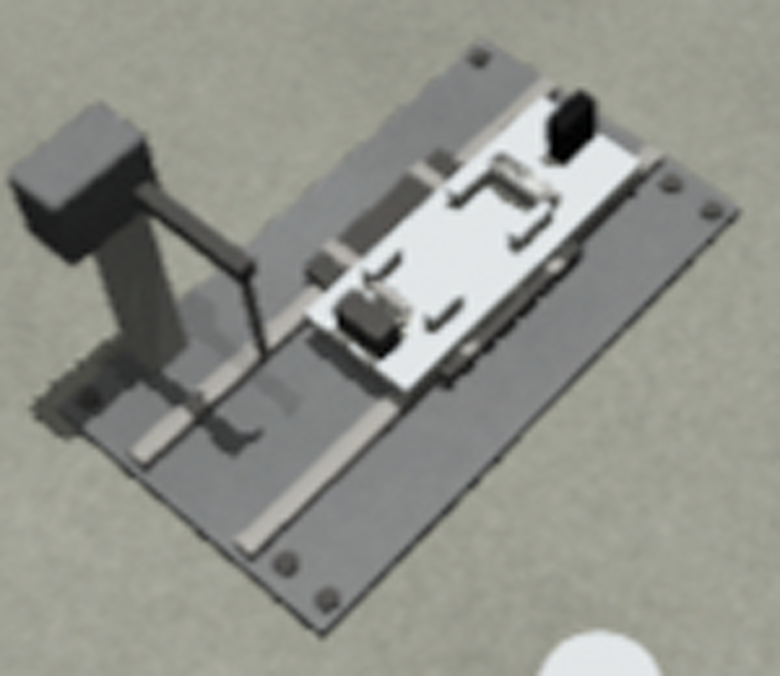

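The crops confirm it: dark brown, two brass bushes at c1 (202,217) and (302,357), with the tongue step at the robot-side end (262,448)–(370,412). Fixture corners, handle and pointer tip (c4 (264,360)) are readable. Next I fit the poses.

```bash
cat > h.py <<'E'
import numpy as np,cv2
from scipy.optimize import least_squares
from scipy.spatial.transform import Rotation as Rot
def load(n): return dict(np.load(n))
def proj(f,X):
    X=np.atleast_2d(X); c=X@np.asarray(f["R"]).T+np.asarray(f["t"]); p=c@np.asarray(f["camera_matrix"]).T
    return p[:,:2]/p[:,2:]
def unc(p,off,k): return (np.atleast_2d(p).astype(float)+.5)/k-.5+np.array(off)
def pose2(x,y,a,L):
    L=np.atleast_2d(L);c,s=np.cos(a),np.sin(a)
    return np.c_[x+c*L[:,0]-s*L[:,1],y+s*L[:,0]+c*L[:,1],L[:,2]]
E
cat > fit.py <<'E'
from h import *
T,S=load("top0.npz"),load("scene0.npz")
mm=1e-3
obs=[(T,np.array([[22,6,14],[-22,-6,14],[-50,17,6],[-50,-17,6],[-40,17,14],[-40,-17,14]])*mm,unc([[202,217],[302,357],[266,495],[392,448],[258,450],[372,412]],(160,150),13)),
(S,np.array([[22,6,14],[-22,-6,14],[-50,17,6],[-50,-17,6]])*mm,unc([[281,376],[300,200],[433,157],[300,105]],(285,235),12))]
r=lambda p:np.concatenate([(proj(f,pose2(*p,L))-o).ravel() for f,L,o in obs])
s=least_squares(r,[.5,.15,.2],loss='soft_l1'); print("blank",s.x); print(np.round(r(s.x).reshape(-1,2),2))
# fixture: pointer x,y,yaw, rx,ry, zb
def pts(p):
    x,y,a,rx,ry,zb=p
    pl=np.array([[80,38,34],[80,-38,34],[-115,-38,34],[-115,38,34]])*mm+[rx,ry,0]
    bp=np.array([[70,100,0],[-270,100,0],[-270,-100,0]])*mm+[0,0,zb]
    top=np.array([[-83,0,68]])*mm+[rx,ry,0]
    lt=np.vstack([pl,bp]); ls=np.vstack([pl,bp,[[0,0,.072]]])
    return proj(T,pose2(x,y,a,lt)),proj(S,pose2(x,y,a,ls))
ot=unc([[112,265],[208,253],[240,497],[138,510],[36,138],[77,560],[337,528]],(212,65),4.4)
os_=unc([[405,393],[305,315],[540,97],[650,150],[320,635],[740,212],[478,38],[264,360]],(140,170),5.2)
def rf(p):
    a,b=pts(p); return np.concatenate([(a-ot).ravel(),(b-os_).ravel()])
s=least_squares(rf,[.75,0,0.1,-.15,0,.005],loss='soft_l1',f_scale=.5); p=s.x; print("fix",np.round(p,4)); print(np.round(rf(p).reshape(-1,2),2))
print("recess",pose2(*p[:3],[[p[3],p[4],.034]]),"handle",pose2(*p[:3],[[p[3]-.098,p[4],.068]]))
E
python3 fit.py
```

```text
blank [0.51552312 0.28467752 0.38194566]
[[-0.22  0.72]
 [ 0.08  0.53]
 [-0.3   0.58]
 [-0.44  0.4 ]
 [-1.11  0.85]
 [-0.29 -0.03]
 [-0.62  0.25]
 [-0.77  0.12]
 [-0.88  0.17]
 [-1.32  0.08]]
fix [ 0.7271  0.0501  0.1175 -0.1286  0.0111  0.0077]
[[-1.01 -0.04]
 [-0.39  0.02]
 [-0.27  0.81]
 [-0.03  0.66]
 [-2.04  0.34]
 [-0.22  0.46]
 [ 0.28  0.41]
 [-0.2  -0.3 ]
 [-0.72 -0.42]
 [-0.03 -0.13]
 [-1.8   2.49]
 [-0.47  0.18]
 [-0.41 -0.8 ]
 [ 0.3   0.06]
 [-0.48  0.49]]
recess [[0.59810724 0.04607251 0.034     ]] handle [[0.50078307 0.03458313 0.068     ]]
```

```bash
cat >> h.py <<'E'
def Rt(yaw,tilt=0,flip=False):
    # x_t along part x, y_t down, z_t along part y ; tilt>0: nose (+x) up
    x=np.array([np.cos(yaw),np.sin(yaw),0]);y=np.array([0,0,-1.]);z=np.cross(x,y)
    if flip: x,z=-x,-z
    M=np.c_[x,y,z]
    yw=np.array([-np.sin(yaw),np.cos(yaw),0])
    return Rot.from_rotvec(-np.radians(tilt)*yw)*Rot.from_matrix(M)
def move(arm,p,R,pc=None,Rc=None):
    s=arm.sense(); R0=Rot.from_quat(s["tcp_rot"]) if Rc is None else Rc
    p0=np.array(s["position"]) if pc is None else np.array(pc)
    d=R0.inv().apply(np.array(p)-p0)/.75; w=(R0.inv()*R).as_rotvec()/np.pi
    print("shift",np.round(d,4),"turn",np.round(w,4)); return d,w
def st(arm):
    s=arm.sense(); print("t",round(s["clock"],2),"p",np.round(s["position"],4),"F",np.round(s["contact_force"],1),"w",round(s["width"],4)); return s
E
python3 - <<'E'
from h import *
from rig import arm
s=st(arm); print(Rot.from_quat(s["tcp_rot"]).as_matrix().round(3))
move(arm,[.516,.285,.10],Rt(.382)); move(arm,[.516,.285,.10],Rt(.382,flip=True))
E
```

```text
t 0.1 p [0.2034 0.5905 0.2476] F [-0.2  0.  -0. ] w 0.0853
[[ 0.945 -0.     0.326]
 [-0.326 -0.001  0.945]
 [-0.    -1.    -0.001]]
shift [ 0.5267  0.1972 -0.249 ] turn [ 4.000e-04 -2.272e-01 -2.000e-04]
shift [ 0.5267  0.1972 -0.249 ] turn [2.000e-04 7.728e-01 5.000e-04]
```

Emit:
{"op": "servo_tool", "data": {"targets": [[0,0.5267,0.1972,-0.249,0.0004,-0.2272,0],[0,0.5267,0.1972,-0.249,0.0004,-0.2272,0],[0,0.5267,0.1972,-0.249,0.0004,-0.2272,0],[0,0.5267,0.1972,-0.249,0.0004,-0.2272,0],[0,0.5267,0.1972,-0.249,0.0004,-0.2272,0],[0,0.5267,0.1972,-0.249,0.0004,-0.2272,0],[0,0.5267,0.1972,-0.249,0.0004,-0.2272,0],[0,0.5267,0.1972,-0.249,0.0004,-0.2272,0]]}}

```text
clock: 0.9
position: [0.4716, 0.3286, 0.1212]
tcp_rot: [-0.694, -0.134, 0.134, 0.695]
contact_force: [0.0, 0.9, -0.4]
width: 0.0856
```

Run:
```python
from h import *
from rig import arm
s=st(arm); print(Rot.from_quat(s["tcp_rot"]).as_matrix().round(3),np.round(s["qd"],2))
move(arm,[.516,.285,.07],Rt(.382))
for n in("top","scene"):
    f=arm.grab_frame(n); cv2.imwrite(f"pics/{n}1.png",f["color"])
f=cv2.imread("pics/scene1.png"); cv2.imwrite("pics/s1c.png",cv2.resize(f[170:320,230:400],None,fx=4.5,fy=4))
```

```text
t 0.9 p [0.4716 0.3286 0.1212] F [ 0.   0.9 -0.4] w 0.0856
[[ 0.928 -0.    -0.373]
 [ 0.373  0.001  0.928]
 [ 0.    -1.     0.001]] [-0.82  0.33 -0.11  0.   -0.24 -0.81]
shift [ 0.0332  0.0681 -0.0761] turn [-0.0003  0.      0.    ]
```

Run:
```python
from h import *
from rig import arm
s=st(arm); print(np.round(s["qd"],3))
move(arm,[.516,.285,.07],Rt(.382))
```

```text
t 1.0 p [0.473  0.3258 0.1197] F [-0.3  0.7  0.2] w 0.0856
[ 0.079 -0.029  0.004  0.032  0.029  0.07 ]
shift [ 0.0335  0.0663 -0.0717] turn [ 0.0001 -0.0017 -0.0008]
```

View pics/s1c.png

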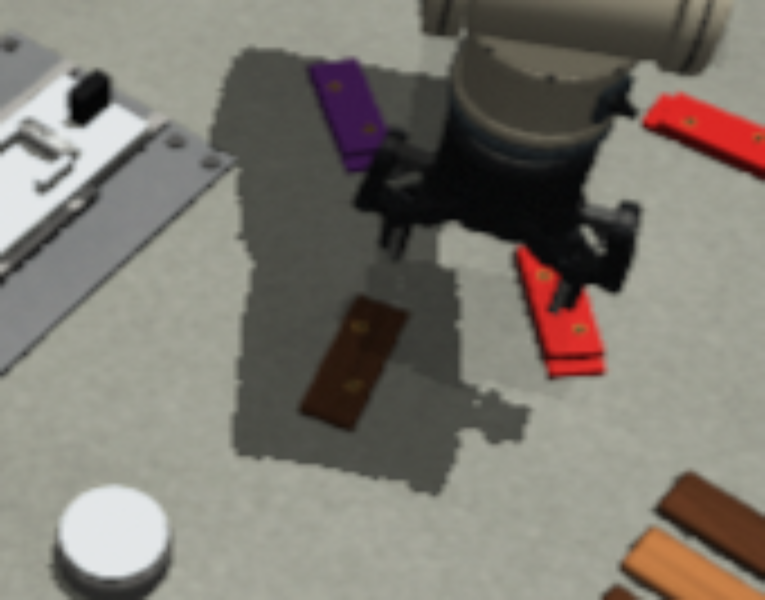

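The picture shows the gripper above and robotward of the blank (crop (355,360)), lined up with it and clear of the purple and red pieces.

Emit:
{"op": "servo_tool", "data": {"targets": [[0,0.0335,0.0663,-0.0717,0,-0.0017,-0.0008],[0,0.0335,0.0663,-0.0717,0,-0.0017,-0.0008],[0,0.0335,0.0663,-0.0717,0,-0.0017,-0.0008],[0,0.0335,0.0663,-0.0717,0,-0.0017,-0.0008],[0,0.0335,0.0663,-0.0717,0,-0.0017,-0.0008],[0,0.0335,0.0663,-0.0717,0,-0.0017,-0.0008],[0,0.0335,0.0663,-0.0717,0,-0.0017,-0.0008],[0,0.0335,0.0663,-0.0717,0,-0.0017,-0.0008]]}}

```text
clock: 1.8
position: [0.5139, 0.2904, 0.0728]
tcp_rot: [-0.693, -0.138, 0.135, 0.695]
contact_force: [-0.8, -0.6, -0.3]
width: 0.0855
```

Run:
```python
from h import *
from rig import arm
s=st(arm)
move(arm,[.516,.285,.019],Rt(.382))
for n in("top","scene"):
    f=arm.grab_frame(n); cv2.imwrite(f"pics/{n}2.png",f["color"])
    u,v=proj(f,[[.516,.285,.05]])[0].astype(int)
    cv2.imwrite(f"pics/{n}2c.png",cv2.resize(f["color"][v-40:v+40,u-45:u+45],None,fx=7,fy=7,interpolation=cv2.INTER_CUBIC))
```

```text
t 1.8 p [0.5139 0.2904 0.0728] F [-0.8 -0.6 -0.3] w 0.0855
shift [-0.0004  0.0717 -0.0078] turn [-0.0004  0.002   0.0012]
```

View pics/scene2c.png

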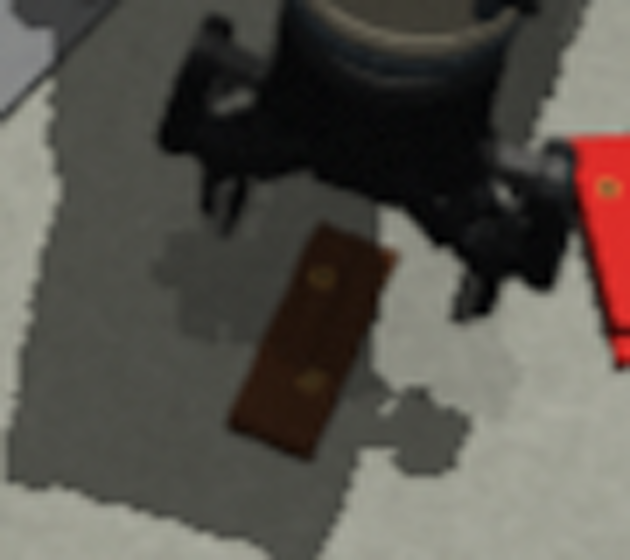

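View pics/top2c.png

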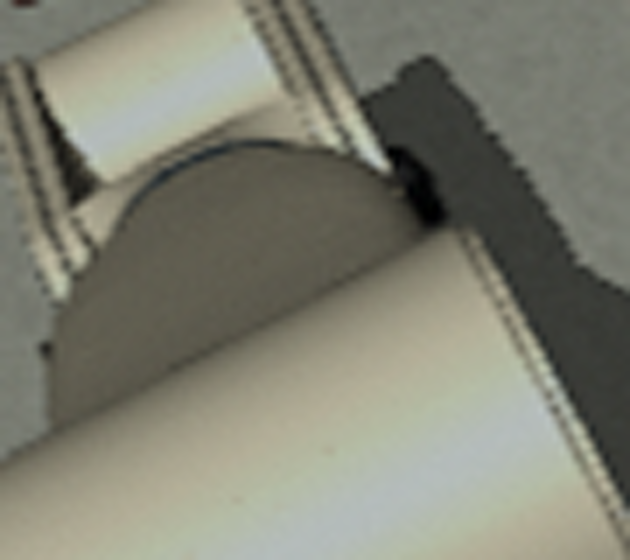

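Emit:
{"op": "servo_tool", "data": {"targets": [[0,-0.0004,0.03,-0.0078,-0.0004,0.002,0.0012],[0,-0.0004,0.0717,-0.0078,-0.0004,0.002,0.0012],[0,-0.0004,0.0717,-0.0078,-0.0004,0.002,0.0012],[0,-0.0004,0.0717,-0.0078,-0.0004,0.002,0.0012],[0,-0.0004,0.0717,-0.0078,-0.0004,0.002,0.0012],[0,-0.0004,0.0717,-0.0078,-0.0004,0.002,0.0012],[0,-0.0004,0.0717,-0.0078,-0.0004,0.002,0.0012],[0,-0.0004,0.0717,-0.0078,-0.0004,0.002,0.0012]]}}

```text
clock: 2.7
position: [0.5164, 0.2846, 0.0192]
tcp_rot: [-0.694, -0.134, 0.134, 0.694]
contact_force: [0.0, 0.3, -1.8]
width: 0.0854
```

Run:
```python
from h import *
from rig import arm
s=st(arm); print(np.round(s["qd"],3))
move(arm,[.516,.285,.019],Rt(.382))
f=arm.grab_frame("scene"); 
u,v=proj(f,[[.516,.285,.02]])[0].astype(int)
cv2.imwrite(f"pics/s3c.png",cv2.resize(f["color"][v-40:v+40,u-45:u+45],None,fx=7,fy=7,interpolation=cv2.INTER_CUBIC))
```

```text
t 2.7 p [0.5164 0.2846 0.0192] F [ 0.   0.3 -1.8] w 0.0854
[ 0.001  0.006  0.001  0.002 -0.003  0.001]
shift [-0.0003  0.0002  0.0007] turn [-0.     -0.0003  0.0001]
```

View pics/s3c.png

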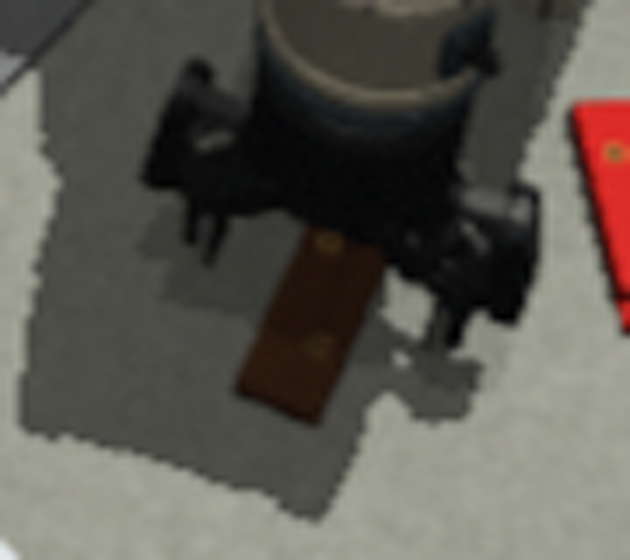

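The fingers straddle the blank, with tips at crop (210,260) and (455,340) around its centre (315,310). I close now.

Emit:
{"op": "servo_tool", "data": {"targets": [[1,0,0,0,0,0,0],[1,0,0,0,0,0,0],[1,0,0,0,0,0,0],[1,0,0,0,0,0,0],[1,0,0,0,0,0,0],[1,0,0,0,0,0,0],[1,0,0,0,0,0,0],[1,0,0,0,0,0,0]]}}

```text
clock: 3.55
position: [0.5163, 0.2844, 0.0187]
tcp_rot: [0.694, 0.134, -0.134, -0.694]
contact_force: [-0.0, 0.1, 5.3]
width: 0.0322
```

Run:
```python
from h import *
from rig import arm
s=st(arm); print(np.round(s["qd"],3))
move(arm,[.516,.285,.12],Rt(.382))
f=arm.grab_frame("scene"); 
u,v=proj(f,[[.516,.285,.02]])[0].astype(int)
cv2.imwrite(f"pics/s4c.png",cv2.resize(f["color"][v-40:v+40,u-45:u+45],None,fx=7,fy=7,interpolation=cv2.INTER_CUBIC))
```

```text
t 3.55 p [0.5163 0.2844 0.0187] F [-0.   0.1  5.3] w 0.0322
[ 0.    -0.001  0.001 -0.    -0.    -0.001]
shift [-1.000e-04 -1.351e-01  8.000e-04] turn [ 0.     -0.0003 -0.0001]
```

View pics/s4c.png

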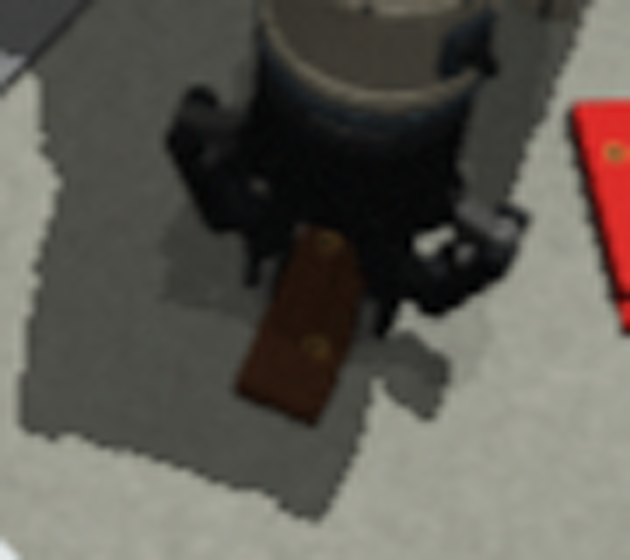

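Gripped: the width reads 32 mm and the fingers flank the blank. I lift and swing to staging behind the nest at fixture yaw, then measure the blank in the hand.

Run:
```python
from h import *
from rig import arm
s=st(arm)
move(arm,[.516,.285,.13],Rt(.382));move(arm,[.60,.046,.13],Rt(.1175))
```

```text
t 3.6 p [0.5163 0.2845 0.0187] F [ 0.3 -1.1  5.5] w 0.0323
shift [-0.0002 -0.1484  0.0008] turn [ 0.     -0.0003 -0.0001]
shift [-0.0147 -0.1484 -0.3366] turn [ 0.      0.0839 -0.0001]
```

Emit:
{"op": "servo_tool", "data": {"targets": [[1,0,-0.05,0,0,0,0],[1,0,-0.1484,0,0,0,0],[1,-0.0147,-0.1484,-0.2,0,0.0839,0],[1,-0.0147,-0.1484,-0.3366,0,0.0839,0],[1,-0.0147,-0.1484,-0.3366,0,0.0839,0],[1,-0.0147,-0.1484,-0.3366,0,0.0839,0],[1,-0.0147,-0.1484,-0.3366,0,0.0839,0],[1,-0.0147,-0.1484,-0.3366,0,0.0839,0]]}}

```text
clock: 4.4
position: [0.6015, 0.041, 0.13]
tcp_rot: [0.706, 0.04, -0.039, -0.706]
contact_force: [-0.4, -0.0, -1.1]
width: 0.0323
```

Run:
```python
from h import *
from rig import arm
s=st(arm); print(np.round(s["qd"],3))
move(arm,[.60,.046,.13],Rt(.1175))
for n in("top","scene"):
    f=arm.grab_frame(n); cv2.imwrite(f"pics/{n}5.png",f["color"])
    p=s["position"]
    u,v=proj(f,[[p[0],p[1],.08]])[0].astype(int)
    cv2.imwrite(f"pics/{n}5c.png",cv2.resize(f["color"][v-45:v+45,u-60:u+60],None,fx=6.5,fy=6.5,interpolation=cv2.INTER_CUBIC)); print(u-60,v-45)
```

```text
t 4.4 p [0.6015 0.041  0.13  ] F [-0.4 -0.  -1.1] w 0.0323
[0.012 0.007 0.01  0.033 0.017 0.   ]
shift [-0.0013 -0.      0.0068] turn [ 0.0004 -0.0016  0.0002]
191 96
163 163
```

View pics/scene5c.png

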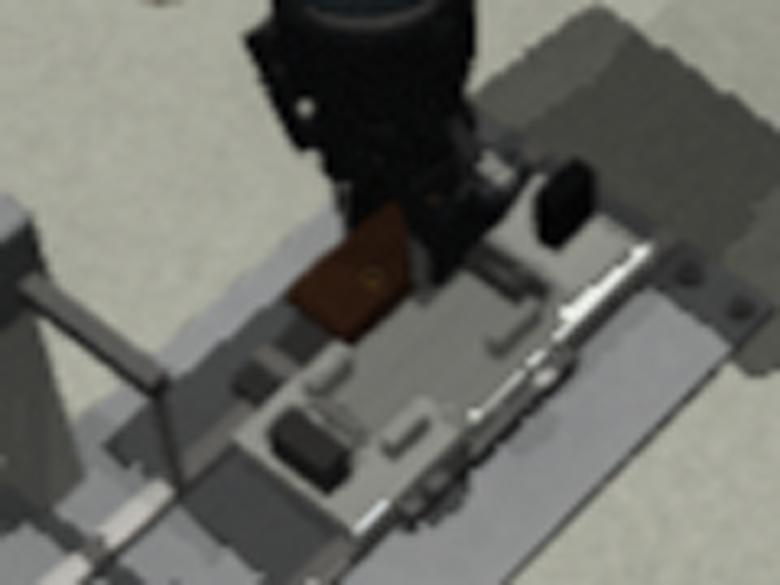

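View pics/top5c.png

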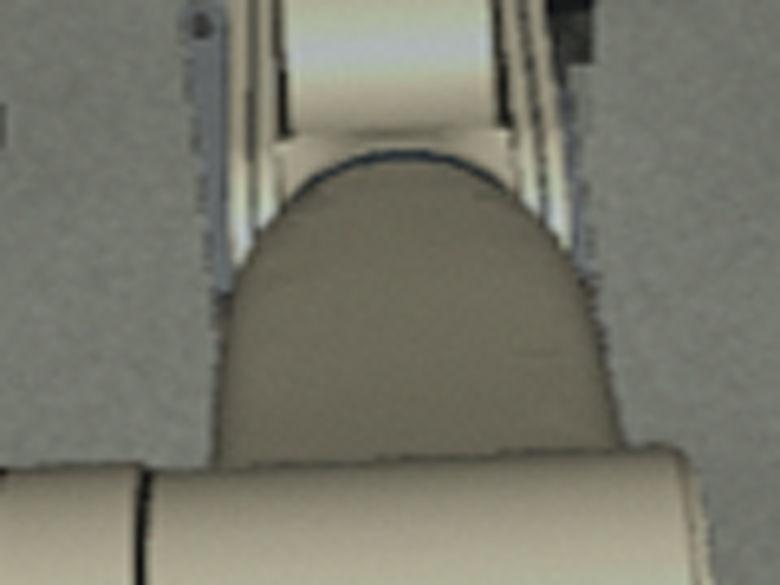

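View pics/scene5.png

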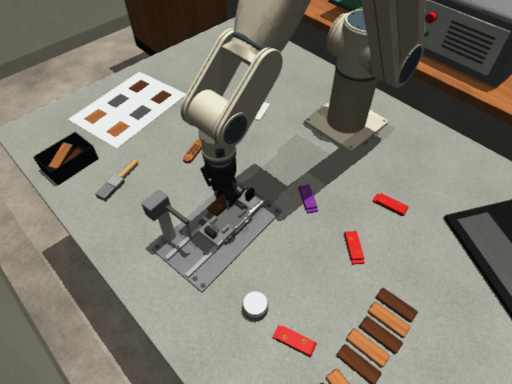

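View pics/top5.png

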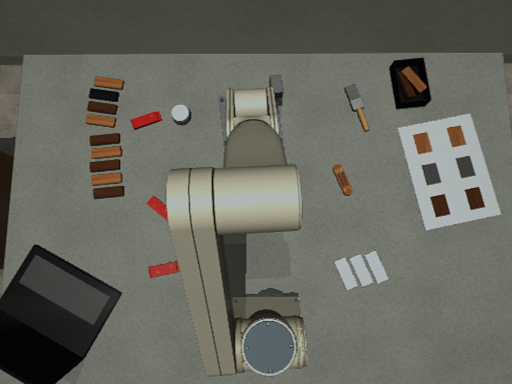

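The wrist is well above the pointer head. Only the scene camera sees the blank in the hand, so I overlay models on its picture.

```bash
cat >> h.py <<'E'
mm=1e-3
def blank_lines(H=None):
    P=[]
    def rect(pts,close=True):
        pts=np.array(pts,float)*mm; P.append(np.vstack([pts,pts[:1]]) if close else pts)
    rect([[-40,17,14],[43,17,14],[43,-17,14],[-40,-17,14]]); rect([[-50,17,6],[-50,-17,6],[-40,-17,6],[-40,17,6]])
    rect([[-50,17,0],[43,17,0],[43,-17,0],[-50,-17,0]]); rect([[50,17,7],[50,-17,7]],0)
    for c in([22,6,14],[-22,-6,14]):
        a=np.linspace(0,2*np.pi,13); rect(np.c_[c[0]+4*np.cos(a),c[1]+4*np.sin(a),14+0*a],0)
    return P
def nest_lines():
    P=[]
    def box(x0,x1,y0,y1,z0,z1):
        for z in(z0,z1): P.append(np.array([[x0,y0,z],[x1,y0,z],[x1,y1,z],[x0,y1,z],[x0,y0,z]])*mm)
    box(-115,80,-38,38,0,0)
    for s in(1,-1):
        for a,b in((-51,-23),(22,45)): box(a,b,*sorted((s*18.5,s*26.5)),0,14)
    box(-113,-83,-7,7,0,34); box(-53,-46,-22,22,9,13); box(60,76,-12,12,22,22)
    P.append(np.array([[49.5,-15,14],[49.5,15,14]])*mm)
    return P
def overlay(f,items,off,size,k,name,plain=True):
    im=cv2.resize(f["color"][off[1]:off[1]+size[1],off[0]:off[0]+size[0]],None,fx=k,fy=k,interpolation=cv2.INTER_CUBIC)
    for lines,col in items:
        for L in lines:
            uv=(proj(f,L)-np.array(off)+.5)*k-.5
            cv2.polylines(im,[np.round(uv*8).astype(np.int32)],False,col,1,cv2.LINE_AA,3)
    cv2.imwrite(name,im)
FIX=(.7271,.0501,.1175)
def nest(rx,ry,fix=FIX): return [pose2(*fix,L+np.array([rx,ry,.034])) for L in nest_lines()]
def inhand(s,g=(0,0,.0187)):
    # blank axes: x_t, z_t, -y_t
    M=Rot.from_quat(s["tcp_rot"]).as_matrix(); B=np.c_[M[:,0],M[:,2],-M[:,1]]
    o=np.array(s["position"])-B@np.array(g)
    return [L@B.T+o for L in blank_lines()]
E
python3 - <<'E'
from h import *
from rig import arm
s=st(arm); f=arm.grab_frame("scene")
np.savez("s5.npz",**f)
it=[(nest(-.1286,.0111),(0,255,255)),(inhand(s),(0,255,0))]
overlay(f,it,(220,110),(65,50),12,"pics/o5.png"); overlay(f,it,(222,140),(70,55),11,"pics/o5b.png")
E
```

```text
t 4.5 p [0.5996 0.0446 0.1293] F [-0.2  0.5 -1. ] w 0.0322
```

View pics/o5b.png

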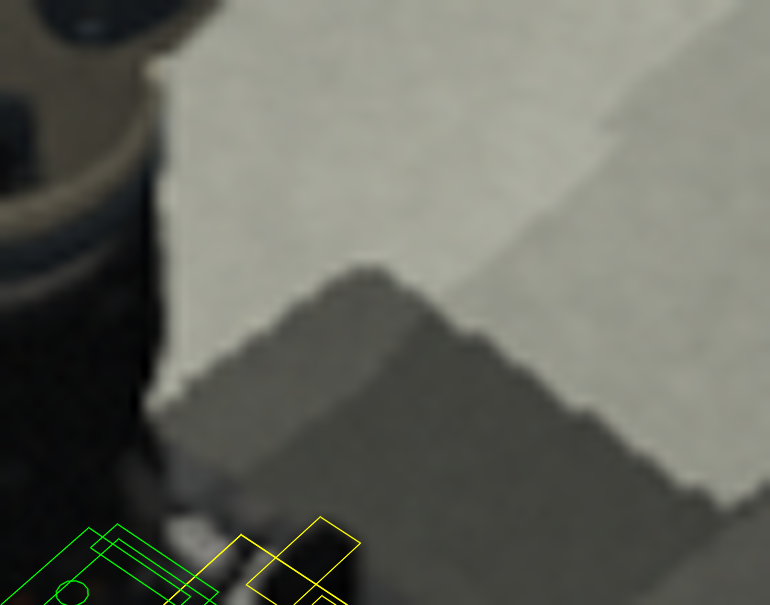

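Run:
```python
from h import *
from rig import arm
s=arm.sense(); f=load("s5.npz")
it=[(nest(-.1286,.0111),(0,255,255)),(inhand(s),(0,255,0))]
overlay(f,it,(170,180),(95,70),8,"pics/o5c.png")
```

```text
(no output)
```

View pics/o5c.png

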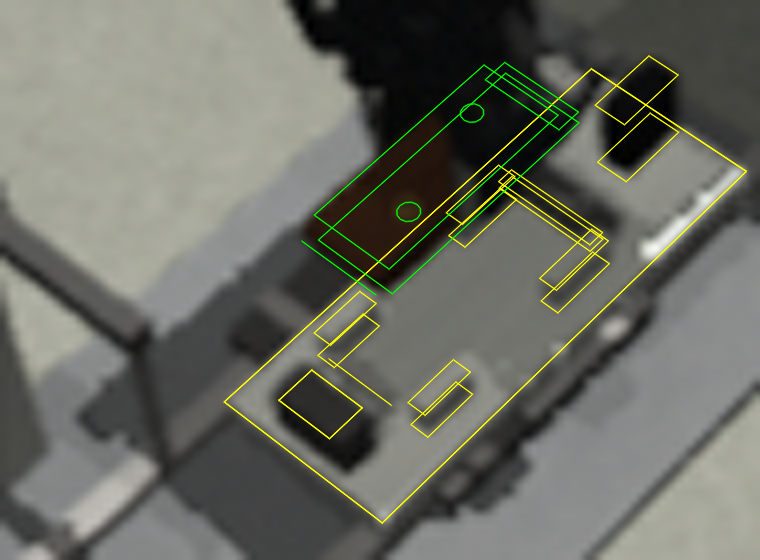

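Run:
```python
from h import *
f=load("scene0.npz")
it=[(nest(-.1286,.0111),(0,255,255))]
overlay(f,it,(196,182),(64,66),12,"pics/o0.png")
overlay(f,[],(196,182),(64,66),12,"pics/o0p.png")
f=load("top0.npz")
overlay(f,it,(230,118),(45,66),9,"pics/t0.png")
overlay(f,[],(230,118),(45,66),9,"pics/t0p.png")
a=cv2.imread("pics/t0.png");b=cv2.imread("pics/t0p.png");cv2.imwrite("pics/t0d.png",np.hstack([a,b])[:600,:800])
```

```text
(no output)
```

View pics/o0.png

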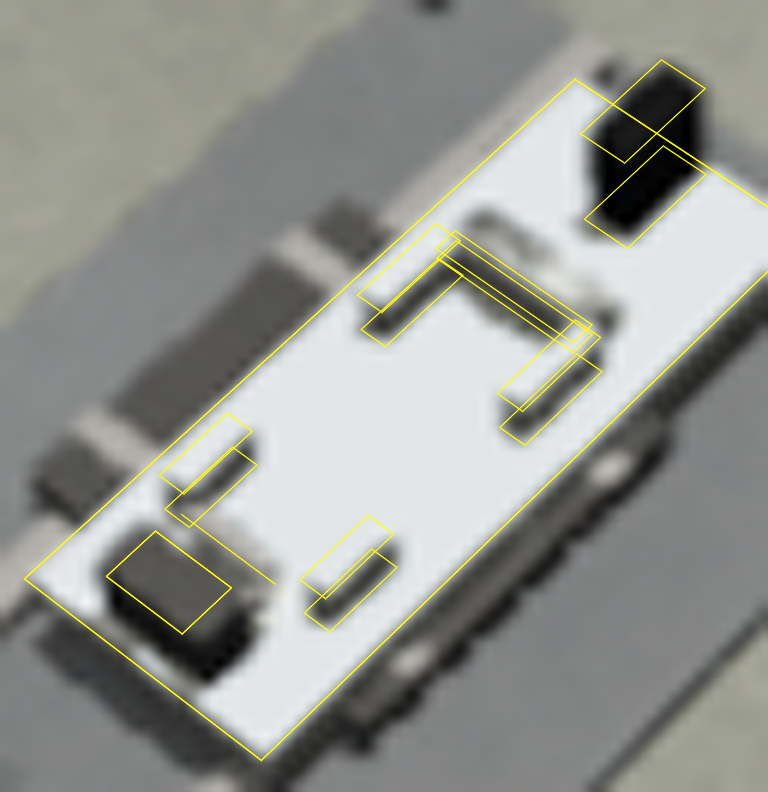

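View pics/o0p.png

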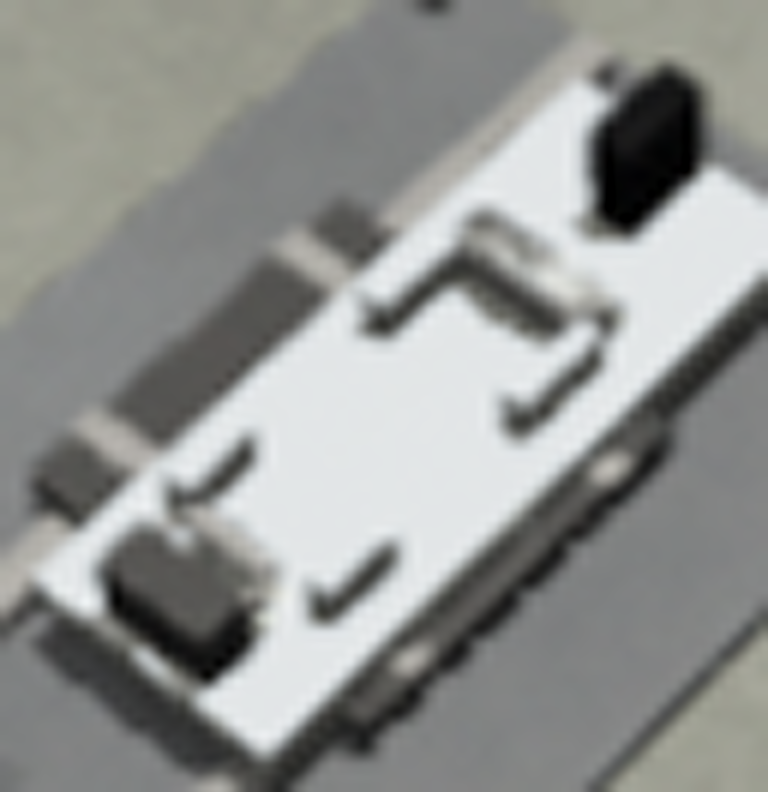

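View pics/t0d.png

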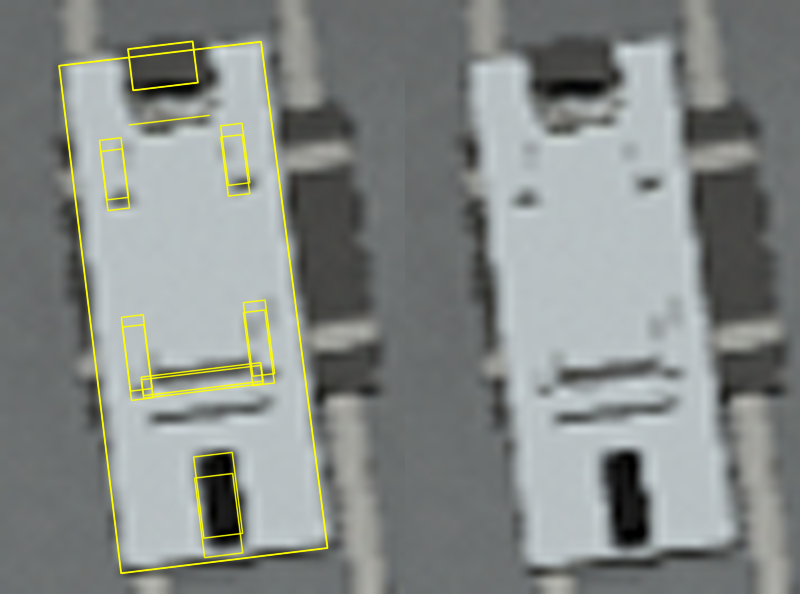

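```bash
cat >> h.py <<'E'
G=[0,0,.0187]
def tcp_for(tx,tz,tilt,rx=-.1286,ry=.0111,dy=0,G=G):
    a=np.radians(tilt);c,s=np.cos(a),np.sin(a)
    o=np.array([tx,tz])*mm+.05*np.array([c,s])
    t=o+G[0]*np.array([c,s])+G[2]*np.array([-s,c])
    return pose2(*FIX,[[rx+t[0],ry+dy,.034+t[1]]])[0]
E
python3 - <<'E'
from h import *
from rig import arm
s=st(arm)
p=tcp_for(-40,22,13); print(p); move(arm,p,Rt(FIX[2],13))
E
```

```text
t 4.55 p [0.5991 0.0459 0.1291] F [-0.3  0.5 -0.3] w 0.0321
[0.60256628 0.04657664 0.08546827]
shift [0.0048 0.0582 0.0004] turn [ 0.     -0.0004 -0.0729]
```

Emit:
{"op": "servo_tool", "data": {"targets": [[1,0.0048,0.01,0.0004,0,-0.0004,-0.0729],[1,0.0048,0.03,0.0004,0,-0.0004,-0.0729],[1,0.0048,0.05,0.0004,0,-0.0004,-0.0729],[1,0.0048,0.0582,0.0004,0,-0.0004,-0.0729],[1,0.0048,0.0582,0.0004,0,-0.0004,-0.0729],[1,0.0048,0.0582,0.0004,0,-0.0004,-0.0729],[1,0.0048,0.0582,0.0004,0,-0.0004,-0.0729],[1,0.0048,0.0582,0.0004,0,-0.0004,-0.0729]]}}

```text
clock: 5.35
position: [0.604, 0.0467, 0.0867]
tcp_rot: [-0.697, -0.122, -0.039, 0.706]
contact_force: [0.3, -0.2, -1.4]
width: 0.0323
```

Run:
```python
from h import *
from rig import arm
s=st(arm); f=arm.grab_frame("scene"); np.savez("s6.npz",**f)
move(arm,tcp_for(-40,22,13),Rt(FIX[2],13))
it=[(nest(-.1286,.0111),(0,255,255)),(inhand(s),(0,255,0))]
overlay(f,it,(192,185),(64,62),12,"pics/o6.png");overlay(f,[],(192,185),(64,62),12,"pics/o6p.png")
```

```text
t 5.35 p [0.604  0.0467 0.0867] F [ 0.3 -0.2 -1.4] w 0.0323
shift [-0.002   0.0011  0.0001] turn [0.0001 0.0004 0.0007]
```

View pics/o6.png

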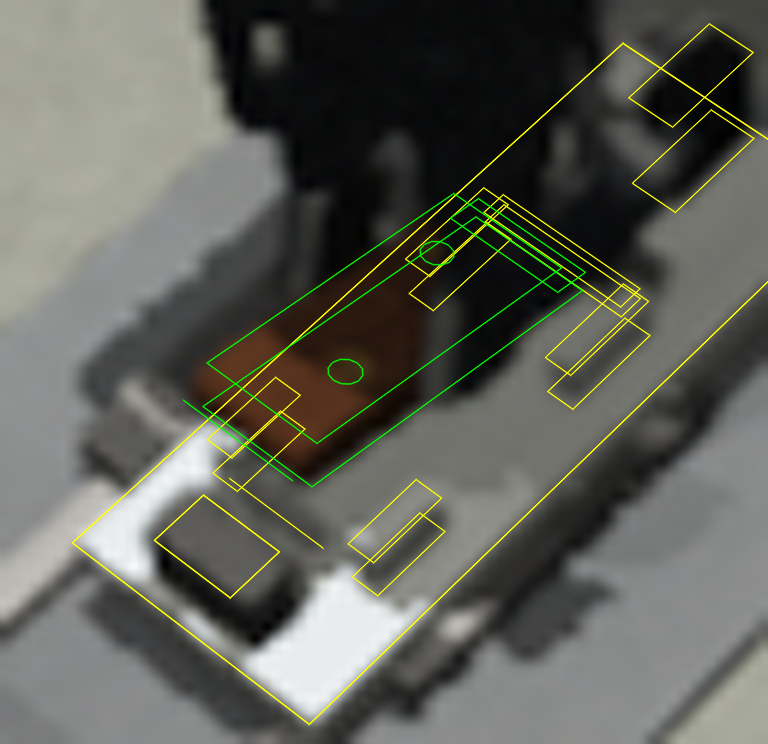

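View pics/o6p.png

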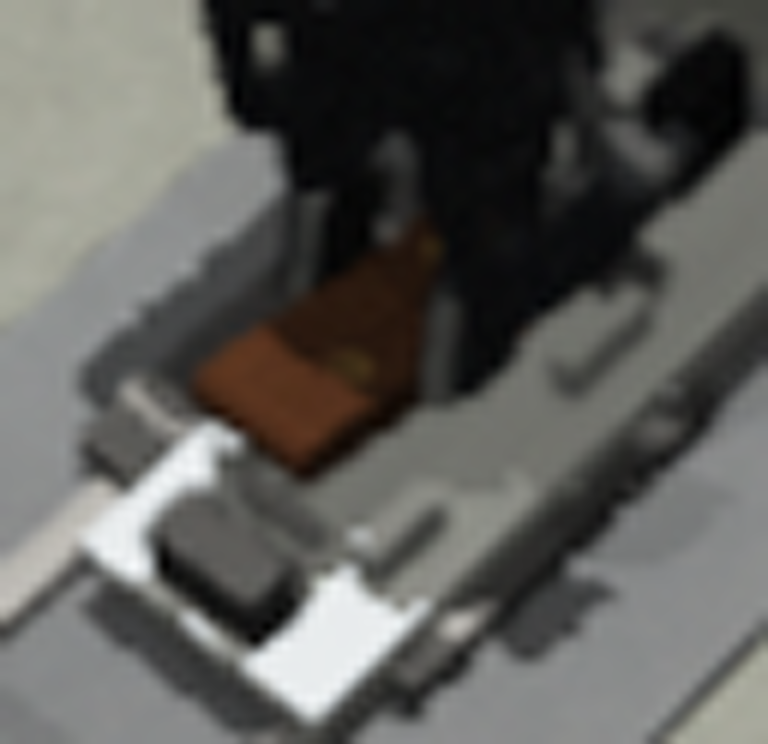

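The blank's heel bush is at (352,362), about 8 px above the model's (345,371), so it may be held roughly 3 mm higher or a bit sideways. I lower in small steps and watch the force.

Run:
```python
from h import *
from rig import arm
s=st(arm)
move(arm,tcp_for(-40,11,13),Rt(FIX[2],13))
```

```text
t 5.4 p [0.6038 0.0467 0.0866] F [ 0.3  0.6 -0.5] w 0.0324
shift [-0.0054  0.0154  0.0001] turn [0.0001 0.0004 0.0007]
```

Emit:
{"op": "servo_tool", "data": {"targets": [[1,-0.001,0.003,0.0001,0.0001,0.0004,0.0007],[1,-0.002,0.006,0.0001,0.0001,0.0004,0.0007],[1,-0.003,0.009,0.0001,0.0001,0.0004,0.0007],[1,-0.004,0.012,0.0001,0.0001,0.0004,0.0007],[1,-0.0054,0.0154,0.0001,0.0001,0.0004,0.0007],[1,-0.0054,0.0154,0.0001,0.0001,0.0004,0.0007],[1,-0.0054,0.0154,0.0001,0.0001,0.0004,0.0007],[1,-0.0054,0.0154,0.0001,0.0001,0.0004,0.0007]]}}

```text
clock: 6.2
position: [0.6021, 0.0466, 0.074]
tcp_rot: [-0.697, -0.121, -0.038, 0.706]
contact_force: [-0.7, 0.3, -0.1]
width: 0.0324
```

Run:
```python
from h import *
from rig import arm
s=st(arm); f=arm.grab_frame("scene"); np.savez("s7.npz",**f)
move(arm,tcp_for(-40,7,13),Rt(FIX[2],13))
it=[(nest(-.1286,.0111),(0,255,255)),(inhand(s),(0,255,0))]
overlay(f,it,(192,195),(64,50),12,"pics/o7.png");overlay(f,[],(192,195),(64,50),12,"pics/o7p.png")
```

```text
t 6.2 p [0.6021 0.0466 0.074 ] F [-0.7  0.3 -0.1] w 0.0324
shift [-0.0005  0.0048 -0.0001] turn [-0.     -0.     -0.0002]
```

View pics/o7.png

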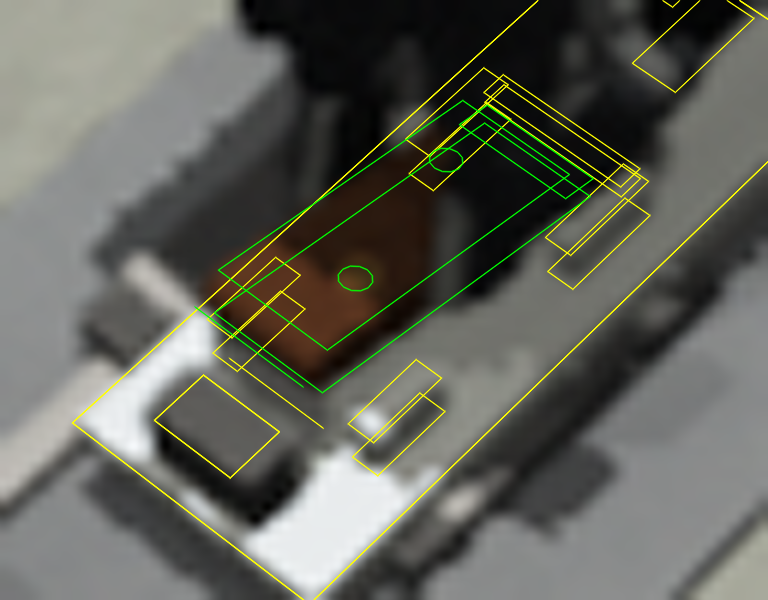

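View pics/o7p.png

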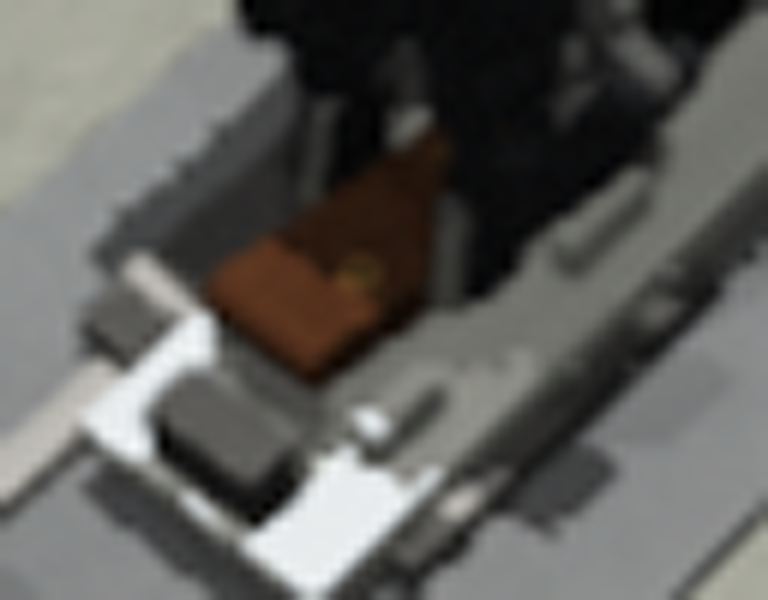

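Emit:
{"op": "servo_tool", "data": {"targets": [[1,0,0.001,-0.0001,0,0,-0.0002],[1,0,0.002,-0.0001,0,0,-0.0002],[1,0,0.003,-0.0001,0,0,-0.0002],[1,-0.0005,0.004,-0.0001,0,0,-0.0002],[1,-0.0005,0.0048,-0.0001,0,0,-0.0002],[1,-0.0005,0.0048,-0.0001,0,0,-0.0002],[1,-0.0005,0.0048,-0.0001,0,0,-0.0002],[1,-0.0005,0.0048,-0.0001,0,0,-0.0002]]}}

```text
clock: 7.05
position: [0.6024, 0.0465, 0.0704]
tcp_rot: [-0.697, -0.121, -0.039, 0.706]
contact_force: [1.1, -0.6, -1.4]
width: 0.0323
```

Run:
```python
from h import *
from rig import arm
s=st(arm); move(arm,tcp_for(-40,3,13),Rt(FIX[2],13))
```

```text
t 7.05 p [0.6024 0.0465 0.0704] F [ 1.1 -0.6 -1.4] w 0.0323
shift [-0.001   0.0051  0.0001] turn [-0.  0. -0.]
```

No contact, so the tongue is between the cheeks. I continue down.

Emit:
{"op": "servo_tool", "data": {"targets": [[1,0,0.001,0.0001,0,0,0],[1,0,0.002,0.0001,0,0,0],[1,0,0.003,0.0001,0,0,0],[1,-0.001,0.004,0.0001,0,0,0],[1,-0.001,0.0051,0.0001,0,0,0],[1,-0.001,0.0051,0.0001,0,0,0],[1,-0.001,0.0051,0.0001,0,0,0],[1,-0.001,0.0051,0.0001,0,0,0]]}}

```text
clock: 7.85
position: [0.6025, 0.0466, 0.0665]
tcp_rot: [-0.697, -0.121, -0.039, 0.706]
contact_force: [0.1, -0.4, -0.9]
width: 0.0326
```

Run:
```python
from h import *
from rig import arm
s=st(arm); move(arm,tcp_for(-40,0.5,13),Rt(FIX[2],13))
```

```text
t 7.85 p [0.6025 0.0466 0.0665] F [ 0.1 -0.4 -0.9] w 0.0326
shift [-0.0007  0.0033 -0.    ] turn [-0.      0.     -0.0001]
```

Emit:
{"op": "servo_tool", "data": {"targets": [[1,0,0.001,0,0,0,0],[1,0,0.002,0,0,0,0],[1,-0.0007,0.0033,0,0,0,0],[1,-0.0007,0.0036,0,0,0,0],[1,-0.0007,0.004,0,0,0,0],[1,-0.0007,0.004,0,0,0,0],[1,-0.0007,0.004,0,0,0,0],[1,-0.0007,0.004,0,0,0,0]]}}

```text
clock: 8.65
position: [0.6027, 0.0466, 0.0634]
tcp_rot: [-0.697, -0.121, -0.039, 0.706]
contact_force: [-0.5, -0.3, -1.6]
width: 0.0324
```

Run:
```python
from h import *
from rig import arm
s=st(arm); move(arm,tcp_for(-40,-1.5,13),Rt(FIX[2],13)); f=arm.grab_frame("scene"); np.savez("s8.npz",**f)
it=[(nest(-.1286,.0111),(0,255,255)),(inhand(s),(0,255,0))]
overlay(f,it,(192,195),(64,50),12,"pics/o8.png");overlay(f,[],(192,195),(64,50),12,"pics/o8p.png")
```

```text
t 8.65 p [0.6027 0.0466 0.0634] F [-0.5 -0.3 -1.6] w 0.0324
shift [-0.0006  0.0018 -0.0001] turn [-0.     -0.     -0.0001]
```

View pics/o8.png

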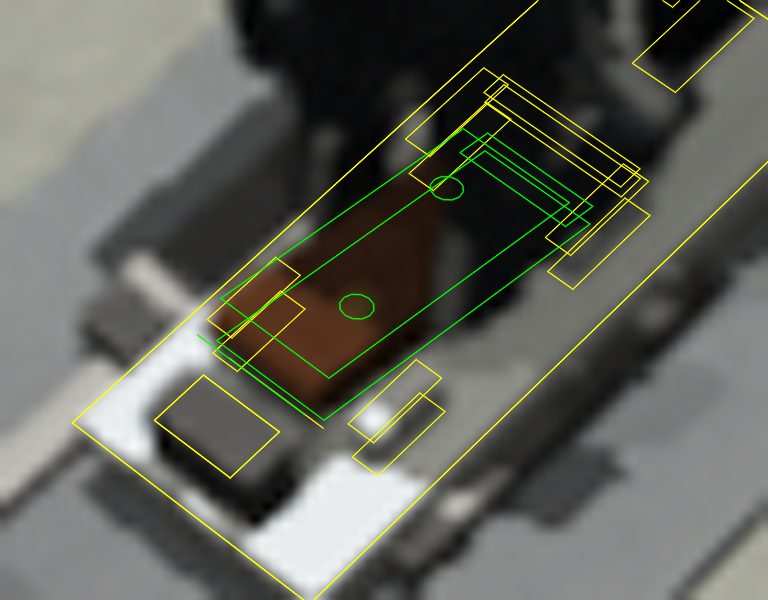

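Emit:
{"op": "servo_tool", "data": {"targets": [[1,0,0.0007,0,0,0,0],[1,0,0.0014,0,0,0,0],[1,-0.0006,0.002,0,0,0,0],[1,-0.0006,0.0026,0,0,0,0],[1,-0.0006,0.0026,0,0,0,0],[1,-0.0006,0.0026,0,0,0,0],[1,-0.0006,0.0026,0,0,0,0],[1,-0.0006,0.0026,0,0,0,0]]}}

```text
clock: 9.5
position: [0.6032, 0.0467, 0.0621]
tcp_rot: [-0.697, -0.121, -0.039, 0.706]
contact_force: [-2.0, 0.2, 7.5]
width: 0.0325
```

Run:
```python
from h import *
from rig import arm
s=st(arm); move(arm,tcp_for(-40,-3,13),Rt(FIX[2],13)); print(s["torque"])
```

```text
t 9.5 p [0.6032 0.0467 0.0621] F [-2.   0.2  7.5] w 0.0325
shift [-0.0013  0.002  -0.    ] turn [-0.     -0.      0.0003]
[-0.02682261  0.54570318 -0.01337797]
```

Floor contact at about 7.5 N, so the blank sits about 1.3 mm higher in the grip than assumed. I raise a hair, set the tilt to 12° and slide under the lip.

```bash
sed -i 's/^G=\[0,0,.0187\]/G=[0,0,.0174]/' h.py
python3 - <<'E'
from h import *
from rig import arm
s=st(arm); 
move(arm,tcp_for(-40,.5,12),Rt(FIX[2],12))
move(arm,tcp_for(-49,.5,12),Rt(FIX[2],12))
E
```

```text
t 9.5 p [0.6032 0.0467 0.0621] F [-2.   0.2  7.5] w 0.0325
shift [ 0.0002  0.0003 -0.    ] turn [-0.     -0.      0.0058]
shift [-0.0115 -0.0024 -0.    ] turn [-0.     -0.      0.0058]
```

Emit:
{"op": "servo_tool", "data": {"targets": [[1,0,-0.0007,0,0,0,0.0058],[1,0,-0.0007,0,0,0,0.0058],[1,-0.002,-0.0012,0,0,0,0.0058],[1,-0.005,-0.0018,0,0,0,0.0058],[1,-0.008,-0.0025,0,0,0,0.0058],[1,-0.0115,-0.0032,0,0,0,0.0058],[1,-0.0115,-0.0032,0,0,0,0.0058],[1,-0.0115,-0.0032,0,0,0,0.0058]]}}

```text
clock: 10.3
position: [0.5935, 0.0455, 0.0618]
tcp_rot: [-0.698, -0.115, -0.032, 0.706]
contact_force: [0.2, -0.0, 4.6]
width: 0.0323
```

Run:
```python
from h import *
from rig import arm
s=st(arm); move(arm,tcp_for(-52,.5,12),Rt(FIX[2],12)); f=arm.grab_frame("scene"); np.savez("s9.npz",**f)
it=[(nest(-.1286,.0111),(0,255,255)),(inhand(s,G),(0,255,0))]
overlay(f,it,(192,195),(64,50),12,"pics/o9.png")
```

```text
t 10.3 p [0.5935 0.0455 0.0618] F [ 0.2 -0.   4.6] w 0.0323
shift [-0.0028 -0.0007 -0.    ] turn [-0.      0.     -0.0004]
```

View pics/o9.png

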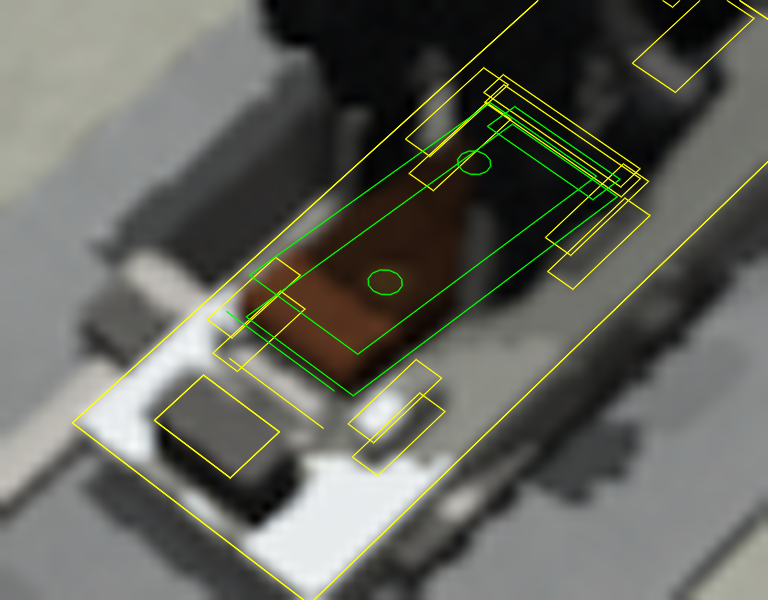

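Emit:
{"op": "servo_tool", "data": {"targets": [[1,-0.0007,-0.0008,0,0,0,0],[1,-0.0014,-0.001,0,0,0,0],[1,-0.0021,-0.0012,0,0,0,0],[1,-0.0028,-0.0014,0,0,0,0],[1,-0.0032,-0.0014,0,0,0,0],[1,-0.0032,-0.0014,0,0,0,0],[1,-0.0032,-0.0014,0,0,0,0],[1,-0.0032,-0.0014,0,0,0,0]]}}

```text
clock: 11.15
position: [0.5913, 0.0453, 0.0623]
tcp_rot: [-0.698, -0.115, -0.032, 0.706]
contact_force: [4.0, -0.2, 1.2]
width: 0.0321
```

Run:
```python
from h import *
from rig import arm
s=st(arm); move(arm,tcp_for(-52,.5,12),Rt(FIX[2],12)); f=arm.grab_frame("scene"); np.savez("s9.npz",**f)
it=[(nest(-.1286,.0111),(0,255,255)),(inhand(s,G),(0,255,0))]
overlay(f,it,(192,195),(64,50),12,"pics/o10.png")
```

```text
t 11.15 p [0.5913 0.0453 0.0623] F [ 4.  -0.2  1.2] w 0.0321
shift [ 0.0001  0.0006 -0.0001] turn [-0.      0.     -0.0003]
```

View pics/o10.png

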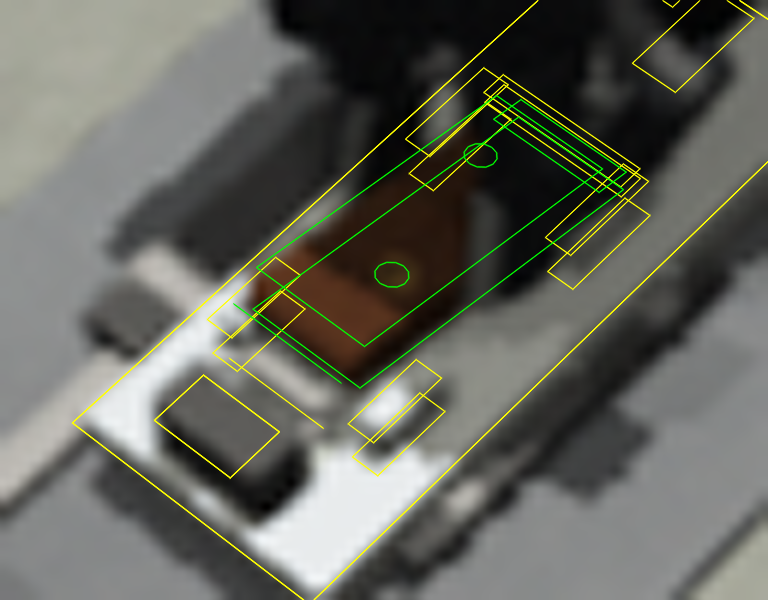

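The tongue touches the end wall: Fx +4 N, and the nest shifted about 1 mm. Next I lower the heel onto the roller.

Run:
```python
from h import *
from rig import arm
s=st(arm); move(arm,tcp_for(-51.8,.5,9),Rt(FIX[2],9));move(arm,tcp_for(-51.8,.3,8.5),Rt(FIX[2],8.5))
```

```text
t 11.2 p [0.5913 0.0452 0.0624] F [4.7 1.1 1.4] w 0.0324
shift [0.0014 0.0042 0.    ] turn [-0.     -0.      0.0164]
shift [0.0015 0.0051 0.    ] turn [-0.     -0.      0.0192]
```

Emit:
{"op": "servo_tool", "data": {"targets": [[1,0.0004,0.001,0,0,0,0.004],[1,0.0007,0.002,0,0,0,0.008],[1,0.001,0.003,0,0,0,0.012],[1,0.0014,0.0042,0,0,0,0.0164],[1,0.0014,0.0042,0,0,0,0.0164],[1,0.0014,0.0042,0,0,0,0.0164],[1,0.0014,0.0042,0,0,0,0.0164],[1,0.0014,0.0042,0,0,0,0.0164]]}}

```text
clock: 12.0
position: [0.5926, 0.0455, 0.0595]
tcp_rot: [-0.7, -0.096, -0.013, 0.707]
contact_force: [1.2, -0.4, 5.6]
width: 0.0324
```

Run:
```python
from h import *
from rig import arm
s=st(arm); print(s["torque"]); move(arm,tcp_for(-51.8,.3,8.5),Rt(FIX[2],8.5)); f=arm.grab_frame("scene"); np.savez("s9.npz",**f)
it=[(nest(-.1296,.0111),(0,255,255)),(inhand(s,G),(0,255,0))]
overlay(f,it,(192,195),(64,50),12,"pics/o11.png")
```

```text
t 12.0 p [0.5926 0.0455 0.0595] F [ 1.2 -0.4  5.6] w 0.0324
[-0.0897458   0.01373318 -0.03212852]
shift [ 0.0007  0.0009 -0.0001] turn [-0.0001  0.      0.0022]
```

View pics/o11.png

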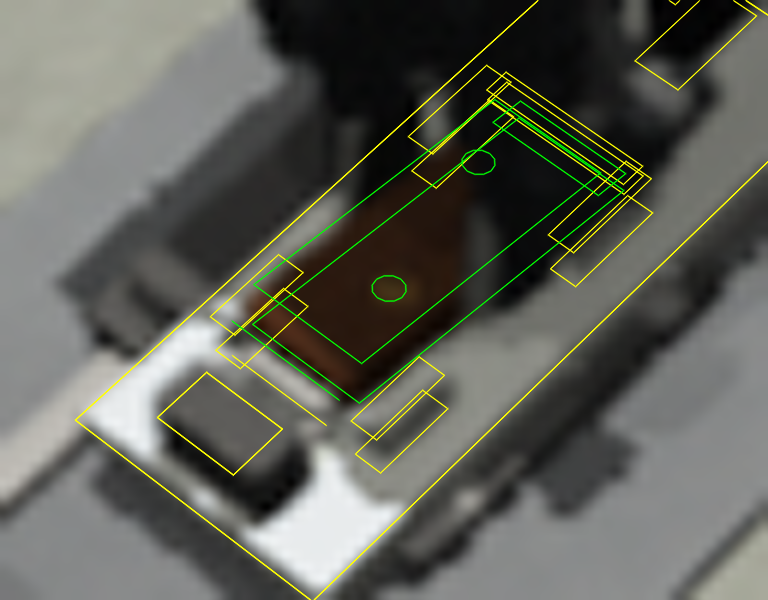

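Emit:
{"op": "servo_tool", "data": {"targets": [[0,0,0,0,0,0,0],[0,0,0,0,0,0,0],[0,0,0,0,0,0,0],[0,0,0,0,0,0,0],[0,0,0,0,0,0,0],[0,0,-0.02,0,0,0,0],[0,0,-0.06,0,0,0,0],[0,0,-0.08,0,0,0,0]]}}

```text
clock: 12.85
position: [0.5842, 0.0444, 0.1213]
tcp_rot: [-0.7, -0.098, -0.015, 0.707]
contact_force: [0.5, 0.8, -0.0]
width: 0.0853
```

Run:
```python
from h import *
from rig import arm
s=st(arm);  f=arm.grab_frame("scene"); np.savez("s12.npz",**f)
s=st(arm)
p=pose2(*FIX,[[-.1296+.031,.0111,.125]])[0];print(p)
move(arm,p,Rt(FIX[2]))
overlay(f,[],(192,195),(64,50),12,"pics/o12.png")
```

```text
t 12.85 p [0.5842 0.0444 0.1213] F [ 0.5  0.8 -0. ] w 0.0853
t 12.9 p [0.585  0.0444 0.1231] F [ 0.3 -0.1  2. ] w 0.0852
[0.62787861 0.0495646  0.125     ]
shift [0.0572 0.0067 0.0001] turn [ 0.0001 -0.      0.0516]
```

View pics/o12.png

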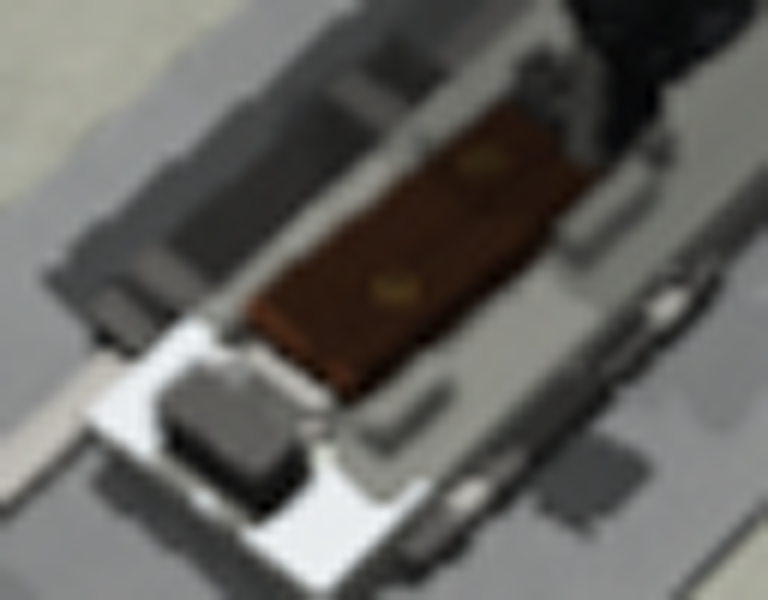

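The blank lies in the nest: tongue under the lip at (560,140), rounded end up on the roller (300,370), bushes at (397,290) and (483,162). I go above the heel with the jaws shut.

Emit:
{"op": "servo_tool", "data": {"targets": [[1,0.0572,0.0067,0.0001,0,0,0.0516],[1,0.0572,0.0067,0.0001,0,0,0.0516],[1,0.0572,0.0067,0.0001,0,0,0.0516],[1,0.0572,0.0067,0.0001,0,0,0.0516],[1,0.0572,0.0067,0.0001,0,0,0.0516],[1,0.0572,0.0067,0.0001,0,0,0.0516],[1,0.0572,0.0067,0.0001,0,0,0.0516],[1,0.0572,0.0067,0.0001,0,0,0.0516]]}}

```text
clock: 13.7
position: [0.6262, 0.0495, 0.1206]
tcp_rot: [0.706, 0.04, -0.043, -0.706]
contact_force: [0.2, -0.7, -0.1]
width: -0.0001
```

Run:
```python
from h import *
from rig import arm
s=st(arm);  f=arm.grab_frame("scene"); np.savez("s13.npz",**f)
s=st(arm)
p=pose2(*FIX,[[-.1296+.031,.0111,.085]])[0];print(p)
move(arm,p,Rt(FIX[2]))
tip=[pose2(*FIX,np.array([[-.1296+.031+a,.0111+b,s["position"][2]-.017] for a,b in((-.011,-.014),(.011,-.014),(.011,.014),(-.011,.014),(-.011,-.014))]))]
overlay(f,[(tip,(0,255,0))],(180,185),(64,50),12,"pics/o13.png")
```

```text
t 13.7 p [0.6262 0.0495 0.1206] F [ 0.2 -0.7 -0.1] w -0.0001
t 13.75 p [0.6263 0.0495 0.1206] F [ 0.1 -0.6 -0.9] w 0.0001
[0.62787861 0.0495646  0.085     ]
shift [ 0.0024  0.0474 -0.0002] turn [-0.      0.     -0.0016]
```

View pics/o13.png

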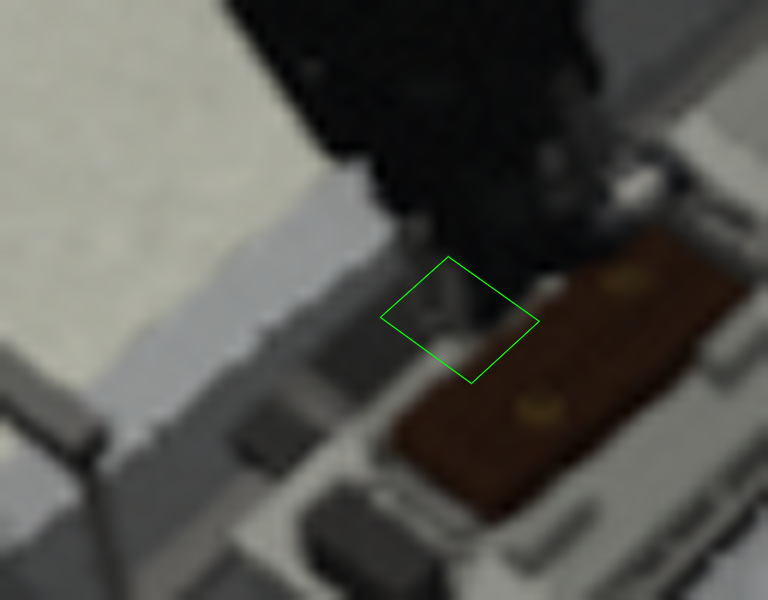

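Emit:
{"op": "servo_tool", "data": {"targets": [[1,0.0024,0.025,-0.0002,0,0,-0.0016],[1,0.0024,0.0474,-0.0002,0,0,-0.0016],[1,0.0024,0.0515,-0.0002,0,0,-0.0016],[1,0.0024,0.0545,-0.0002,0,0,-0.0016],[1,0.0024,0.0575,-0.0002,0,0,-0.0016],[1,0.0024,0.0605,-0.0002,0,0,-0.0016],[1,0.0024,0.0635,-0.0002,0,0,-0.0016],[1,0.0024,0.066,-0.0002,0,0,-0.0016]]}}

```text
clock: 14.55
position: [0.629, 0.0496, 0.0723]
tcp_rot: [-0.706, -0.042, 0.041, 0.706]
contact_force: [0.4, -0.5, 3.9]
width: 0.0001
```

Run:
```python
from h import *
from rig import arm
s=st(arm);  f=arm.grab_frame("scene")
overlay(f,[],(180,185),(64,50),12,"pics/o14.png")
```

```text
t 14.55 p [0.629  0.0496 0.0723] F [ 0.4 -0.5  3.9] w 0.0001
```

View pics/o14.png

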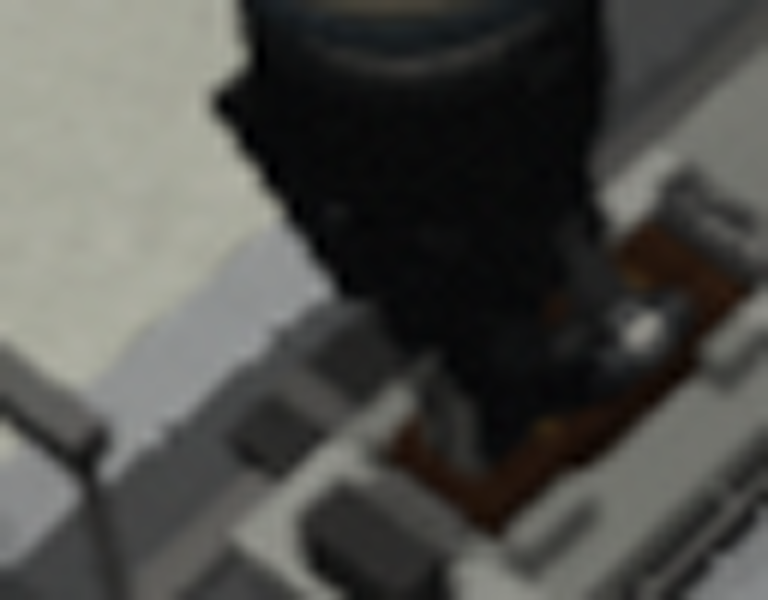

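The fingertips touch the blank near the rounded end with 3.9 N. I press on.

Emit:
{"op": "servo_tool", "data": {"targets": [[1,0,0.0015,0,0,0,0],[1,0,0.003,0,0,0,0],[1,0,0.0045,0,0,0,0],[1,0,0.006,0,0,0,0],[1,0,0.0075,0,0,0,0],[1,0,0.009,0,0,0,0],[1,0,0.0098,0,0,0,0],[1,0,0.0098,0,0,0,0]]}}

```text
clock: 15.4
position: [0.6284, 0.0496, 0.065]
tcp_rot: [-0.706, -0.042, 0.041, 0.706]
contact_force: [-3.0, -0.2, 12.5]
width: -0.0002
```

Run:
```python
from h import *
from rig import arm
s=st(arm);  f=arm.grab_frame("scene")
overlay(f,[],(180,185),(64,50),12,"pics/o15.png")
```

```text
t 15.4 p [0.6284 0.0496 0.065 ] F [-3.  -0.2 12.5] w -0.0002
```

View pics/o15.png

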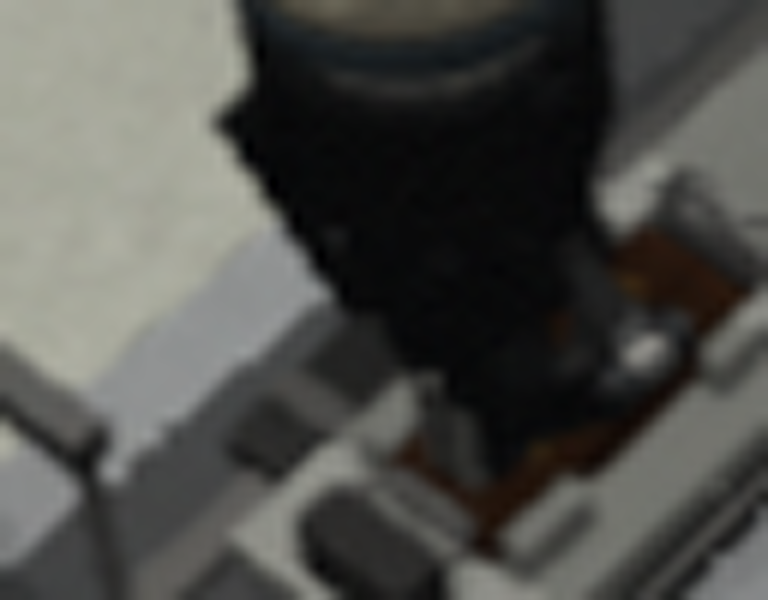

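Emit:
{"op": "servo_tool", "data": {"targets": [[1,0,0.0008,0,0,0,0],[1,0,0.0016,0,0,0,0],[1,0,0.0024,0,0,0,0],[1,0,0.0024,0,0,0,0],[1,0,0.0024,0,0,0,0],[1,0,0.0024,0,0,0,0],[1,0,0.0024,0,0,0,0],[1,0,0.0024,0,0,0,0]]}}

```text
clock: 16.25
position: [0.63, 0.0497, 0.0649]
tcp_rot: [-0.706, -0.043, 0.04, 0.706]
contact_force: [-3.7, -0.6, 22.5]
width: 0.0
```

Run:
```python
from h import *
from rig import arm
s=st(arm)
p=pose2(*FIX,[[-.1296-.098,.0111,.13]])[0];print(p)
move(arm,p,Rt(FIX[2]))
```

```text
t 16.25 p [0.63   0.0497 0.0649] F [-3.7 -0.6 22.5] w 0.0
[0.49976809 0.03444196 0.13      ]
shift [-1.744e-01 -8.750e-02  1.000e-04] turn [ 0.     -0.      0.0013]
```

It stops firmly at fingertip height 47.9 mm with 22 N, which is flush height. I go up, then back over the handle and open.

Emit:
{"op": "servo_tool", "data": {"targets": [[1,0,-0.04,0,0,0,0],[0,0,-0.09,0,0,0,0],[0,-0.06,-0.09,0,0,0,0],[0,-0.12,-0.09,0,0,0,0],[0,-0.1744,-0.09,0,0,0,0.0013],[0,-0.1744,-0.09,0,0,0,0.0013],[0,-0.1744,-0.09,0,0,0,0.0013],[0,-0.1744,-0.09,0,0,0,0.0013]]}}

```text
clock: 17.05
position: [0.4997, 0.0343, 0.1297]
tcp_rot: [0.706, 0.041, -0.042, -0.706]
contact_force: [0.3, 0.2, 0.5]
width: 0.0853
```

Run:
```python
from h import *
from rig import arm
s=st(arm); f=arm.grab_frame("scene");np.savez("s16.npz",**f); s=st(arm)
move(arm,pose2(*FIX,[[-.1296-.098,.0111,.058]])[0],Rt(FIX[2]))
B=[pose2(*FIX,L+np.array([-.1296-.0007,.0111,.034])) for L in blank_lines()]
overlay(f,[],(192,190),(64,50),12,"pics/o16p.png")
overlay(f,[(B,(0,255,0)),(nest(-.1296,.0111),(0,255,255))],(192,190),(64,50),12,"pics/o16.png")
```

```text
t 17.05 p [0.4997 0.0343 0.1297] F [0.3 0.2 0.5] w 0.0853
t 17.1 p [0.4998 0.0343 0.1296] F [-0.4  0.   0.5] w 0.0852
shift [0.0002 0.0955 0.0002] turn [-0.      0.     -0.0008]
```

View pics/o16p.png

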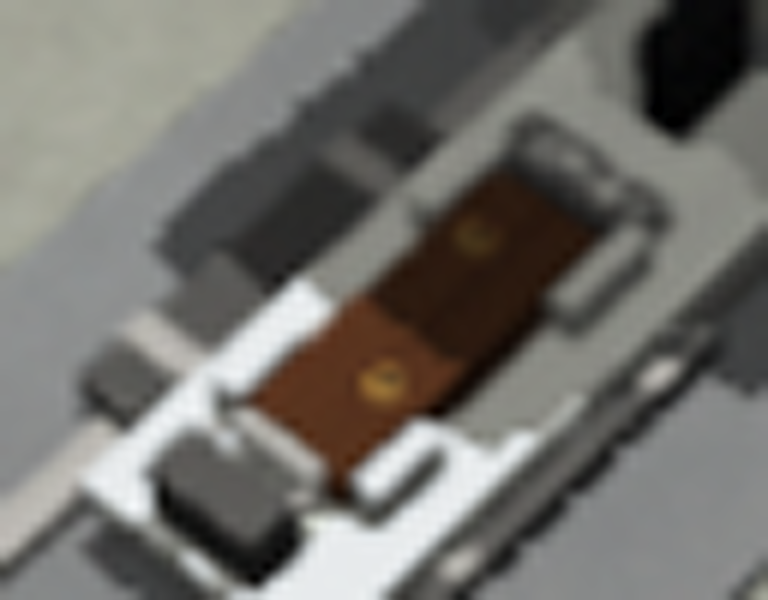

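View pics/o16.png

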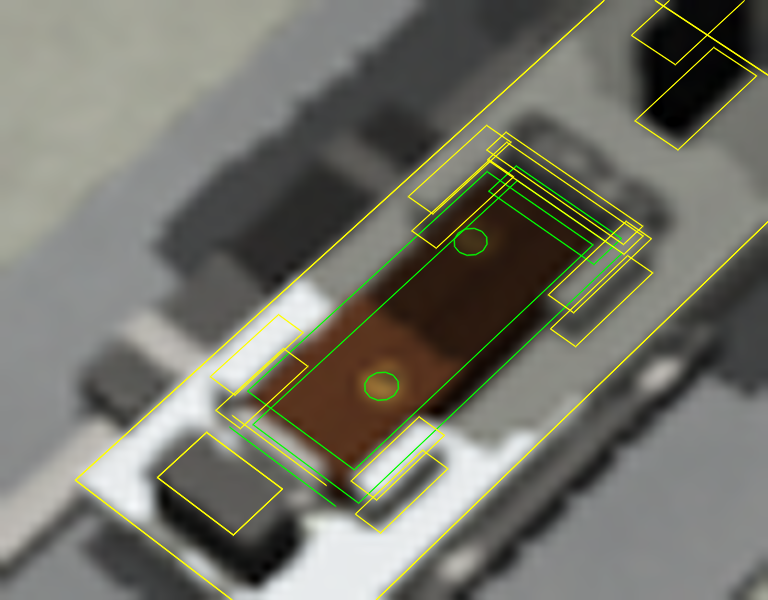

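The blank is seated: its rounded end is tucked under the roller, the bushes at (383,382) and (477,235) match the flush model, and the tongue is under the lip. Next I grip the handle.

Emit:
{"op": "servo_tool", "data": {"targets": [[0,0.0002,0.05,0.0002,0,0,-0.0008],[0,0.0002,0.0955,0.0002,0,0,-0.0008],[0,0.0002,0.0955,0.0002,0,0,-0.0008],[1,0.0002,0.0955,0.0002,0,0,-0.0008],[1,0.0002,0.0955,0.0002,0,0,-0.0008],[1,0.0002,0.0955,0.0002,0,0,-0.0008],[1,0.0002,0.0955,0.0002,0,0,-0.0008],[1,0.0002,0.0955,0.0002,0,0,-0.0008]]}}

```text
clock: 17.9
position: [0.4985, 0.0343, 0.0587]
tcp_rot: [0.706, 0.042, -0.042, -0.706]
contact_force: [-4.6, 1.5, 21.4]
width: 0.0127
```

Run:
```python
from h import *
from rig import arm
s=st(arm)
for n in("scene","top"):
    f=arm.grab_frame(n);np.savez(f"{n}17.npz",**f)
    u,v=proj(f,[pose2(*FIX,[[-.06,0,.06]])[0]])[0].astype(int); print(u-60,v-45)
    overlay(f,[],(u-60,v-45),(120,90),6.5,f"pics/{n}17.png")
s=st(arm)
```

```text
t 17.9 p [0.4985 0.0343 0.0587] F [-4.6  1.5 21.4] w 0.0127
146 182
190 78
t 18.0 p [0.4986 0.0343 0.0588] F [-2.2 -0.2  8.3] w 0.013
```

View pics/scene17.png

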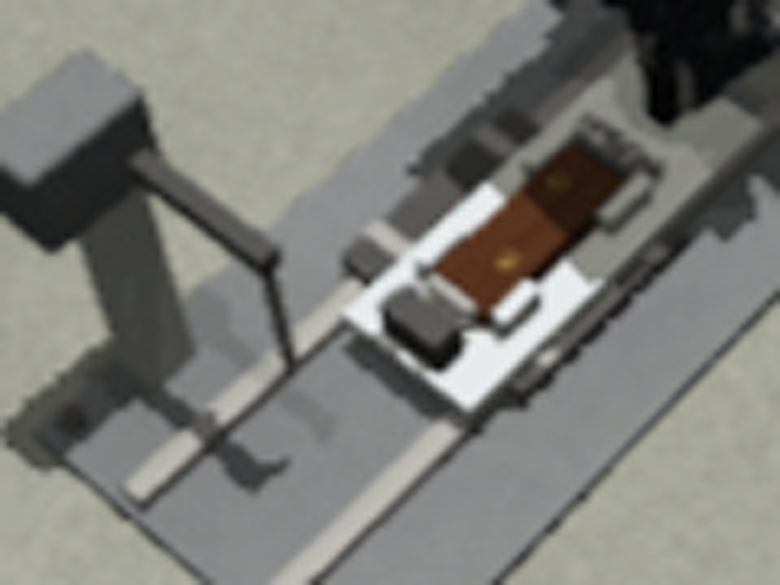

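View pics/top17.png

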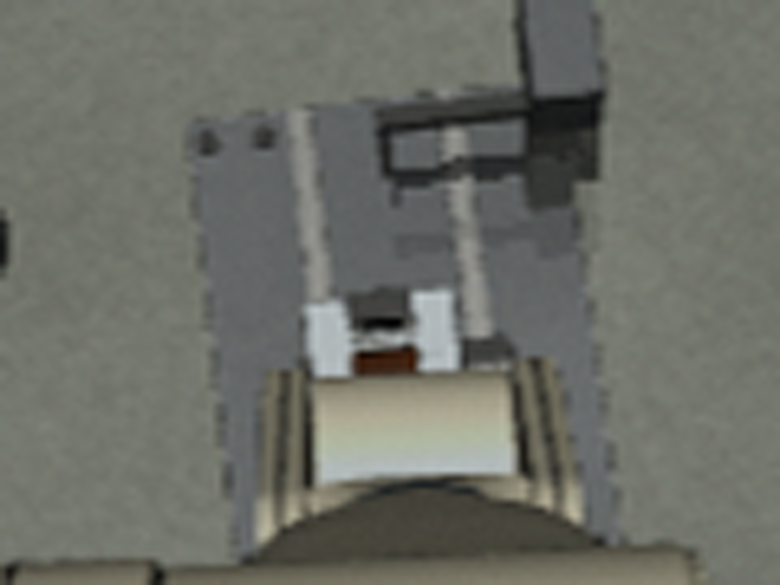

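Run:
```python
from h import *
f=load("scene17.npz")
overlay(f,[],(175,215),(36,30),20,"pics/z1.png")
overlay(f,[],(215,200),(30,26),22,"pics/z2.png")
f=load("top17.npz")
overlay(f,[],(240,88),(40,30),18,"pics/z3.png")
```

```text
(no output)
```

View pics/z1.png

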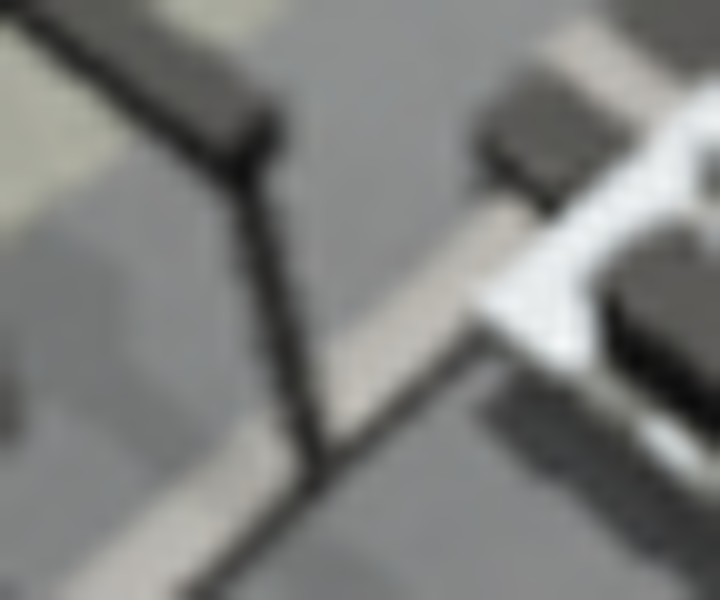

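View pics/z2.png

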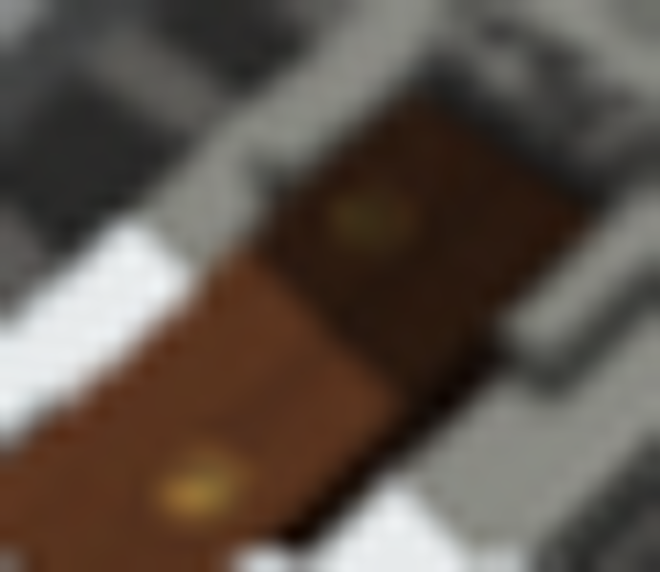

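View pics/z3.png

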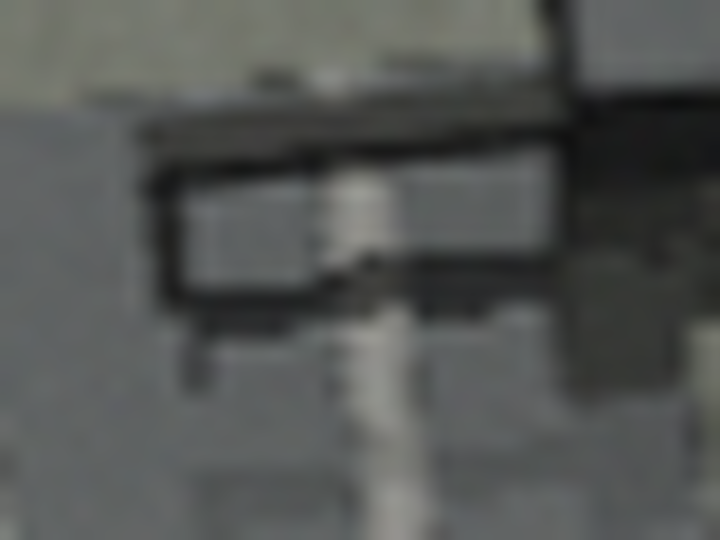

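Run:
```python
from h import *
S=load("scene17.npz");T=load("top17.npz")
x,y=FIX[:2]
for n,f,off,k in(("scene",S,(175,215),20),("top",T,(240,88),18)):
    for z in(.072,.1,.15,.16): print(n,z,((proj(f,[[x,y,z]])-off+.5)*k-.5).round(0))
def ray(f,uv,z):
    K,R,t=[np.asarray(f[a]) for a in("camera_matrix","R","t")]
    d=R.T@np.linalg.inv(K)@np.array([*uv,1]); c=-R.T@t; return (c+d*(z-c[2])/d[2])
for c in((317,472),(317,465)): print("tip",ray(S,unc([c],(175,215),20)[0],.072))
for c in((177,290),(178,300)): print("tiptop",ray(T,unc([c],(240,88),18)[0],.072))
h=ray(S,unc([(202,486)],(215,200),22)[0],.048);t=ray(S,unc([(370,217)],(215,200),22)[0],.048)
print("heel",h,"tongue",t,"dist",np.linalg.norm(h-t), "axis yaw",np.arctan2(*(h-t)[[1,0]])-np.arctan2(12,44))
print(np.hypot(44,12))
```

```text
scene 0.072 [[307. 495.]]
scene 0.1 [[279. 381.]]
scene 0.15 [[225. 163.]]
scene 0.16 [[213. 117.]]
top 0.072 [[164. 324.]]
top 0.1 [[162. 269.]]
top 0.15 [[157. 167.]]
top 0.16 [[156. 146.]]
tip [0.72397563 0.04808292 0.072     ]
tip [0.72331754 0.04721991 0.072     ]
tiptop [0.73359503 0.04768954 0.072     ]
tiptop [0.73165606 0.04751332 0.072     ]
heel [0.6165685  0.05497992 0.048     ] tongue [0.57335453 0.03783803 0.048     ] dist 0.04648969472757988 axis yaw 0.11138438403001277
45.60701700396552
```

Gripped at 13 mm. In the scene view the pointer tip is near z1 (317,480) and the bushes near z2 (202,486) and (370,217). First carry: about 105 mm forward and 18 mm to −y, then measure.

Emit:
{"op": "servo_tool", "data": {"targets": [[1,0.02,0,-0.0034,0,0,0],[1,0.04,0,-0.0068,0,0,0],[1,0.06,0,-0.0102,0,0,0],[1,0.08,0,-0.0136,0,0,0],[1,0.1,0,-0.017,0,0,0],[1,0.12,0,-0.0204,0,0,0],[1,0.132,0,-0.0226,0,0,0],[1,0.139,0,-0.024,0,0,0]]}}

```text
clock: 18.8
position: [0.6032, 0.0293, 0.0588]
tcp_rot: [-0.706, -0.04, 0.043, 0.706]
contact_force: [-7.9, 3.4, 13.0]
width: 0.0134
```

Emit:
{"op": "servo_tool", "data": {"targets": [[1,0,0,0,0,0,0],[1,0,0,0,0,0,0],[1,0,0,0,0,0,0],[1,0,0,0,0,0,0],[1,0,0,0,0,0,0],[1,0,0,0,0,0,0],[1,0,0,0,0,0,0],[1,0,0,0,0,0,0]]}}

```text
clock: 19.6
position: [0.6043, 0.0293, 0.0588]
tcp_rot: [-0.706, -0.042, 0.041, 0.706]
contact_force: [-1.7, 2.5, 5.8]
width: 0.0131
```

Run:
```python
from h import *
from rig import arm
s=st(arm)
for n in("scene","top"):
    f=arm.grab_frame(n);np.savez(f"{n}18.npz",**f)
    u,v=proj(f,[pose2(*FIX,[[0,0,.06]])[0]])[0].astype(int); print(n,u-20,v-17)
    overlay(f,[],(u-20,v-17),(40,34),18,f"pics/{n}18.png")
```

```text
t 19.6 p [0.6043 0.0293 0.0588] F [-1.7  2.5  5.8] w 0.0131
scene 170 224
top 228 89
```

View pics/scene18.png

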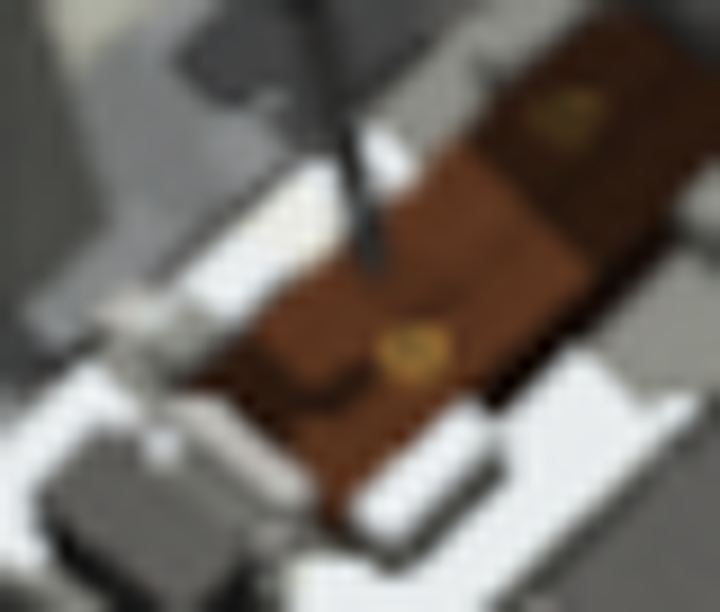

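View pics/top18.png

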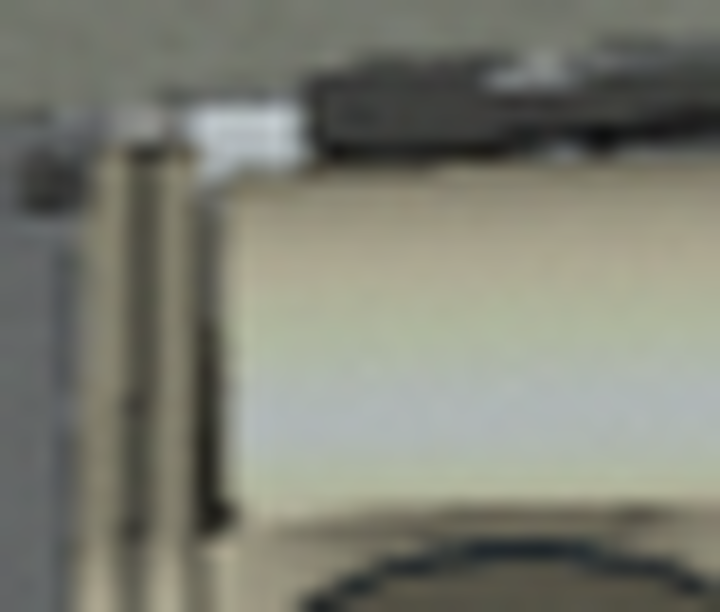

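```bash
cat >> h.py <<'E'
def ray(f,uv,z):
    K,R,t=[np.asarray(f[a]) for a in("camera_matrix","R","t")]
    d=R.T@np.linalg.inv(K)@np.array([*uv,1]); c=-R.T@t; return (c+d*(z-c[2])/d[2])
def err(f,off,k,tip,bush):
    a=ray(f,unc([tip],off,k)[0],.072);b=ray(f,unc([bush],off,k)[0],.048)
    d=(a-b)[:2];c,s=np.cos(FIX[2]),np.sin(FIX[2])
    print("tip",a.round(4),"bush",b.round(4),"need fx,fy mm",np.round([1e3*(c*d[0]+s*d[1]),1e3*(-s*d[0]+c*d[1])],2))
E
python3 - <<'E'
from h import *
f=load("scene18.npz")
for tip in((375,275),(376,282),(378,288)): err(f,(170,224),18,tip,(415,350))
overlay(f,[],(184,232),(16,14),48,"pics/z18.png")
E
```

```text
tip [0.7253 0.0497 0.072 ] bush [0.7221 0.0502 0.048 ] need fx,fy mm [ 3.06 -0.88]
tip [0.7259 0.0508 0.072 ] bush [0.7221 0.0502 0.048 ] need fx,fy mm [3.81 0.09]
tip [0.7263 0.0518 0.072 ] bush [0.7221 0.0502 0.048 ] need fx,fy mm [4.33 1.06]
```

View pics/z18.png

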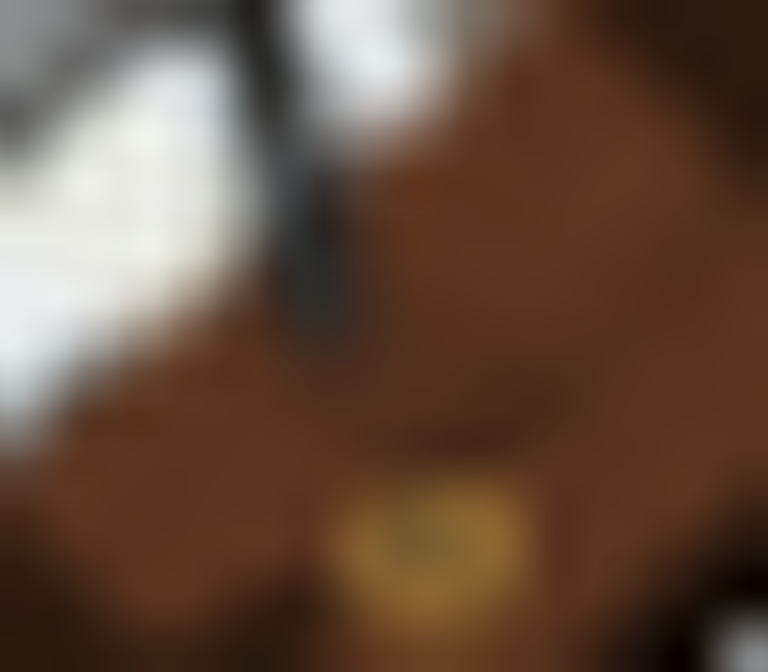

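Scene view: the tip fades out near (377,280), and the heel bush centre is at (415,349), so about 3.5 mm more forward is needed. The top view is blocked by the wrist.

Emit:
{"op": "servo_tool", "data": {"targets": [[1,0.002,0,0,0,0,0],[1,0.004,0,0,0,0,0],[1,0.0048,0,0,0,0,0],[1,0.0048,0,0,0,0,0],[1,0.0048,0,0,0,0,0],[1,0.0048,0,0,0,0,0],[1,0.0048,0,0,0,0,0],[1,0.0048,0,0,0,0,0]]}}

```text
clock: 20.5
position: [0.6071, 0.0296, 0.0588]
tcp_rot: [-0.706, -0.041, 0.042, 0.706]
contact_force: [-4.1, 3.7, 8.5]
width: 0.0131
```

Run:
```python
from h import *
from rig import arm
s=st(arm)
f=arm.grab_frame("scene");np.savez("scene19.npz",**f)
overlay(f,[],(184,232),(16,14),48,"pics/z19.png")
s=arm.sense(); P=[[x,y] for x in(0,) for y in(0,)]
```

```text
t 20.5 p [0.6071 0.0296 0.0588] F [-4.1  3.7  8.5] w 0.0131
```

View pics/z19.png

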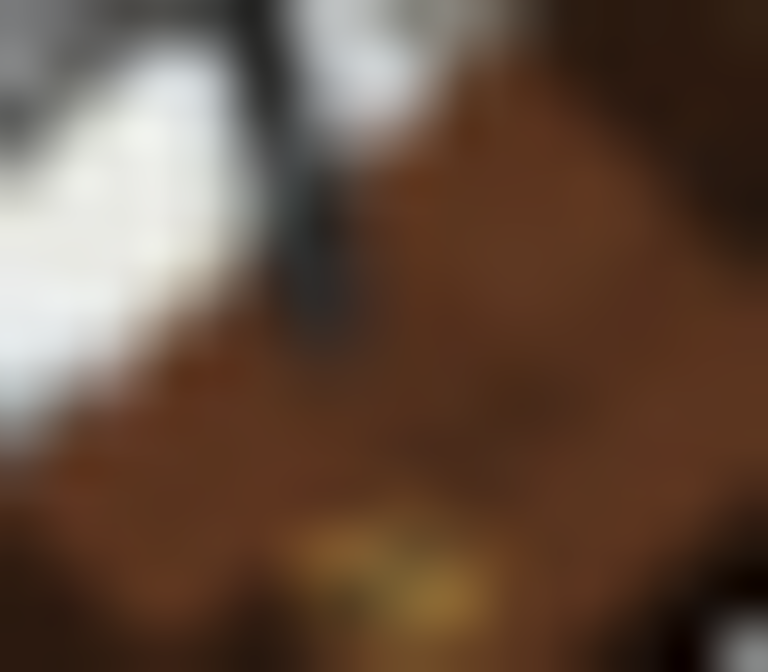

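Run:
```python
from h import *
f=load("scene19.npz")
for tip in((335,360),(337,372)): err(f,(184,232),48,tip,(396,570))
```

```text
tip [0.7254 0.0505 0.072 ] bush [0.7245 0.0498 0.048 ] need fx,fy mm [0.97 0.6 ]
tip [0.7258 0.0512 0.072 ] bush [0.7245 0.0498 0.048 ] need fx,fy mm [1.44 1.24]
```

Remaining: about +1.0 mm in x and +0.6 mm in y. I nudge, then hold there for the pause.

Emit:
{"op": "servo_tool", "data": {"targets": [[1,0.0007,0,0.0005,0,0,0],[1,0.0014,0,0.0009,0,0,0],[1,0.0014,0,0.0009,0,0,0],[1,0.0014,0,0.0009,0,0,0],[1,0.0014,0,0.0009,0,0,0],[1,0.0014,0,0.0009,0,0,0],[1,0.0014,0,0.0009,0,0,0],[1,0.0014,0,0.0009,0,0,0]]}}

```text
clock: 21.35
position: [0.6081, 0.0298, 0.0588]
tcp_rot: [0.706, 0.041, -0.042, -0.706]
contact_force: [-3.7, -1.1, 9.8]
width: 0.0132
```

Run:
```python
from h import *
from rig import arm
s=st(arm)
f=arm.grab_frame("scene");np.savez("scene20.npz",**f)
overlay(f,[],(184,232),(16,14),48,"pics/z20.png")
```

```text
t 21.35 p [0.6081 0.0298 0.0588] F [-3.7 -1.1  9.8] w 0.0132
```

View pics/z20.png

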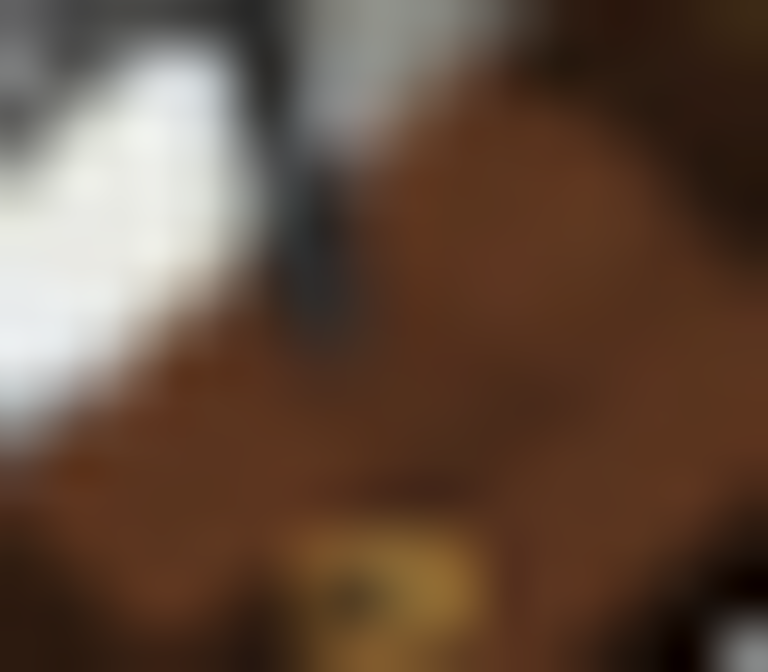

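Run:
```python
from h import *
f=load("scene20.npz")
for tip in((335,360),(335,366),(337,372)): err(f,(184,232),48,tip,(383,581))
# wrist in fixture axes
```

```text
tip [0.7254 0.0505 0.072 ] bush [0.7255 0.0498 0.048 ] need fx,fy mm [0.01 0.65]
tip [0.7257 0.0508 0.072 ] bush [0.7255 0.0498 0.048 ] need fx,fy mm [0.27 0.93]
tip [0.7258 0.0512 0.072 ] bush [0.7255 0.0498 0.048 ] need fx,fy mm [0.47 1.29]
```

Emit:
{"op": "servo_tool", "data": {"targets": [[1,0.0003,0,0.0006,0,0,0],[1,0.0003,0,0.0012,0,0,0],[1,0.0003,0,0.0012,0,0,0],[1,0.0003,0,0.0012,0,0,0],[1,0.0003,0,0.0012,0,0,0],[1,0.0003,0,0.0012,0,0,0],[1,0.0003,0,0.0012,0,0,0],[1,0.0003,0,0.0012,0,0,0]]}}

```text
clock: 22.2
position: [0.6083, 0.0302, 0.0588]
tcp_rot: [0.706, 0.041, -0.042, -0.706]
contact_force: [-3.8, -4.0, 8.4]
width: 0.0132
```

Emit:
{"op": "servo_tool", "data": {"targets": [[1,0,0,0,0,0,0],[1,0,0,0,0,0,0],[1,0,0,0,0,0,0],[1,0,0,0,0,0,0],[1,0,0,0,0,0,0],[1,0,0,0,0,0,0],[1,0,0,0,0,0,0],[1,0,0,0,0,0,0]]}}

```text
clock: 23.0
position: [0.6082, 0.0302, 0.0588]
tcp_rot: [0.706, 0.041, -0.042, -0.706]
contact_force: [-4.8, -3.3, 9.1]
width: 0.0131
```

Run:
```python
from h import *
from rig import arm
s=st(arm)
f=arm.grab_frame("scene");np.savez("scene21.npz",**f)
overlay(f,[],(184,232),(16,14),48,"pics/z21.png")
overlay(f,[],(150,190),(100,75),8,"pics/w21.png")
```

```text
t 23.0 p [0.6082 0.0302 0.0588] F [-4.8 -3.3  9.1] w 0.0131
```

View pics/z21.png

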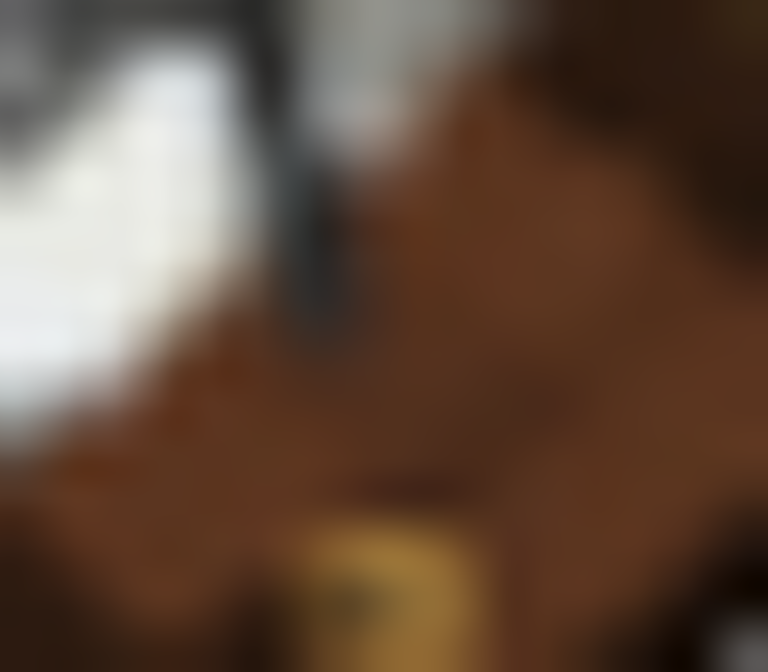

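View pics/w21.png

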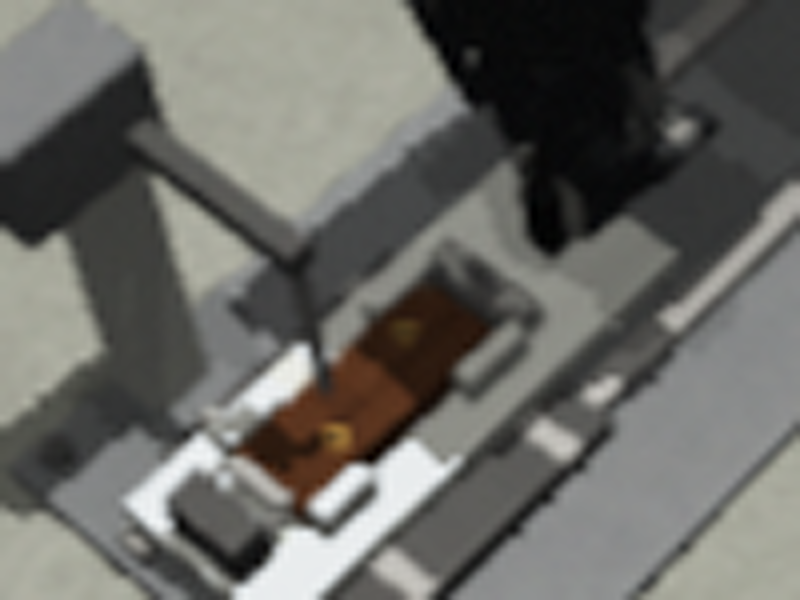

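The heel bush is under the tip within about 0.5 mm by my measure, held for about 1.3 s. Before going on I check that the wrist clears the pointer arm.

Run:
```python
from h import *
from rig import arm
f=load("scene21.npz"); s=arm.sense()
x,y,z=s["position"]
im=f["color"].copy()
for h in(.1,.15,.19,.25,.3,.35,.4):
    u,v=proj(f,[[x,y,h]])[0]; cv2.circle(im,(int(u),int(v)),2,(0,0,255),-1); print(h,u.round(),v.round())
cv2.imwrite("pics/w21b.png",cv2.resize(im[60:270,120:330],None,fx=2.8,fy=2.8))
```

```text
0.1 219.0 204.0
0.15 217.0 192.0
0.19 216.0 183.0
0.25 214.0 167.0
0.3 212.0 153.0
0.35 211.0 137.0
0.4 208.0 120.0
```

View pics/w21b.png

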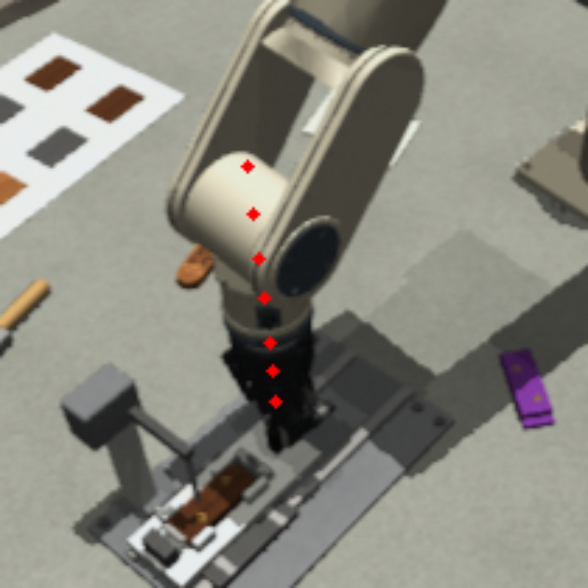

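The wrist drum starts at about 0.28 m, above the 0.19 m head, so it is clear. I move the nest +44 mm in x and +12 mm in y.

Emit:
{"op": "servo_tool", "data": {"targets": [[1,0.01,0,0.0028,0,0,0],[1,0.02,0,0.0056,0,0,0],[1,0.03,0,0.0084,0,0,0],[1,0.04,0,0.0112,0,0,0],[1,0.05,0,0.014,0,0,0],[1,0.0588,0,0.0164,0,0,0],[1,0.0588,0,0.0164,0,0,0],[1,0.0588,0,0.0164,0,0,0]]}}

```text
clock: 23.85
position: [0.6514, 0.0476, 0.0589]
tcp_rot: [0.706, 0.042, -0.042, -0.706]
contact_force: [-0.4, -3.2, 6.5]
width: 0.0128
```

Emit:
{"op": "servo_tool", "data": {"targets": [[1,0,0,0,0,0,0],[1,0,0,0,0,0,0],[1,0,0,0,0,0,0],[1,0,0,0,0,0,0],[1,0,0,0,0,0,0],[1,0,0,0,0,0,0],[1,0,0,0,0,0,0],[1,0,0,0,0,0,0]]}}

```text
clock: 24.65
position: [0.6514, 0.0477, 0.0588]
tcp_rot: [0.706, 0.042, -0.042, -0.706]
contact_force: [-2.2, -3.1, 5.9]
width: 0.0129
```

Run:
```python
from h import *
from rig import arm
s=st(arm)
d=np.array(s["position"])-[.6082,.0302,.0588]; c,q=np.cos(FIX[2]),np.sin(FIX[2]); print("moved fx,fy",1e3*(c*d[0]+q*d[1]),1e3*(-q*d[0]+c*d[1]))
f=arm.grab_frame("scene");np.savez("scene22.npz",**f)
overlay(f,[],(184,232),(16,14),48,"pics/z22.png")
overlay(f,[],(150,190),(100,75),8,"pics/w22.png")
```

```text
t 24.65 p [0.6514 0.0477 0.0588] F [-2.2 -3.1  5.9] w 0.0129
moved fx,fy 44.932048650355284 12.267319925175313
```

View pics/z22.png

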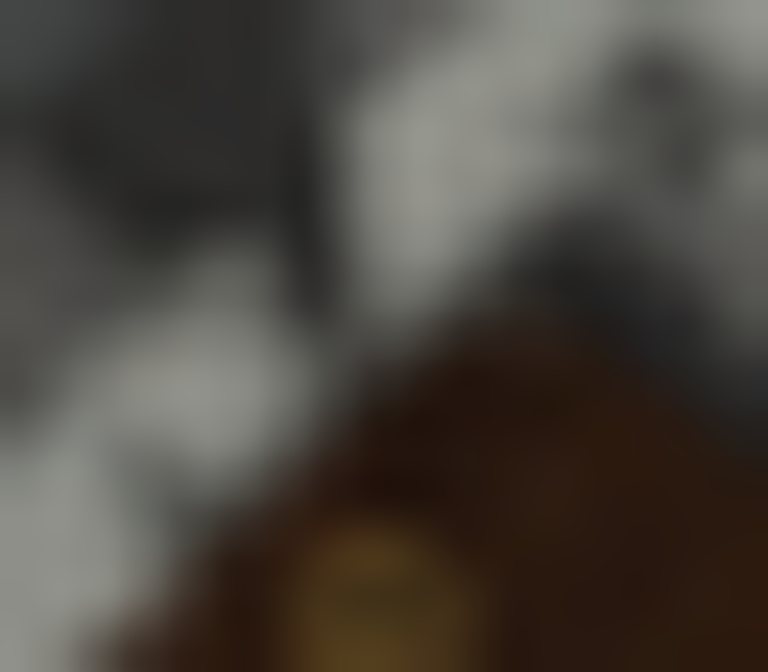

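View pics/w22.png

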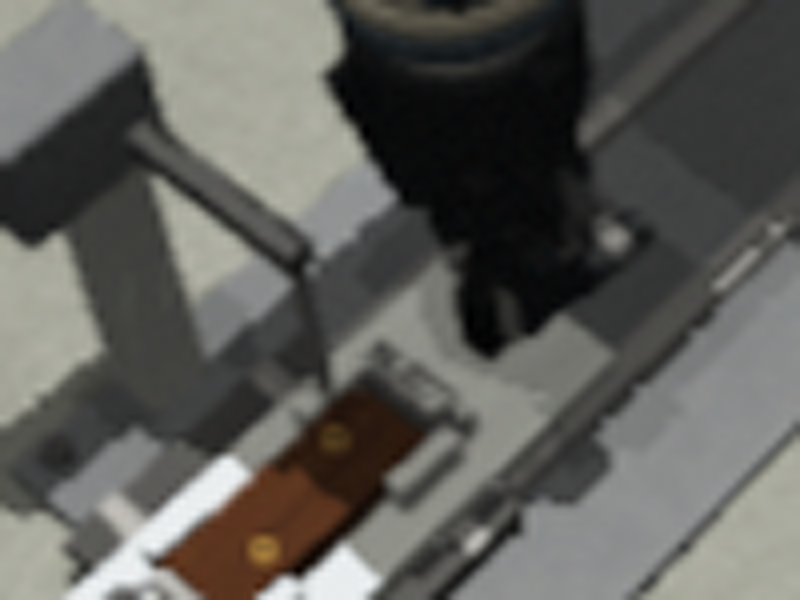

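Run:
```python
from h import *
f=load("scene22.npz")
overlay(f,[],(184,235),(16,14),48,"pics/z22b.png")
for b in((382,590),(382,600)):
  for tip in((335,363),): err(f,(184,232),48,tip,b)
```

```text
tip [0.7255 0.0506 0.072 ] bush [0.7259 0.0502 0.048 ] need fx,fy mm [-0.3   0.41]
tip [0.7255 0.0506 0.072 ] bush [0.7263 0.0508 0.048 ] need fx,fy mm [-0.76 -0.05]
```

View pics/z22b.png

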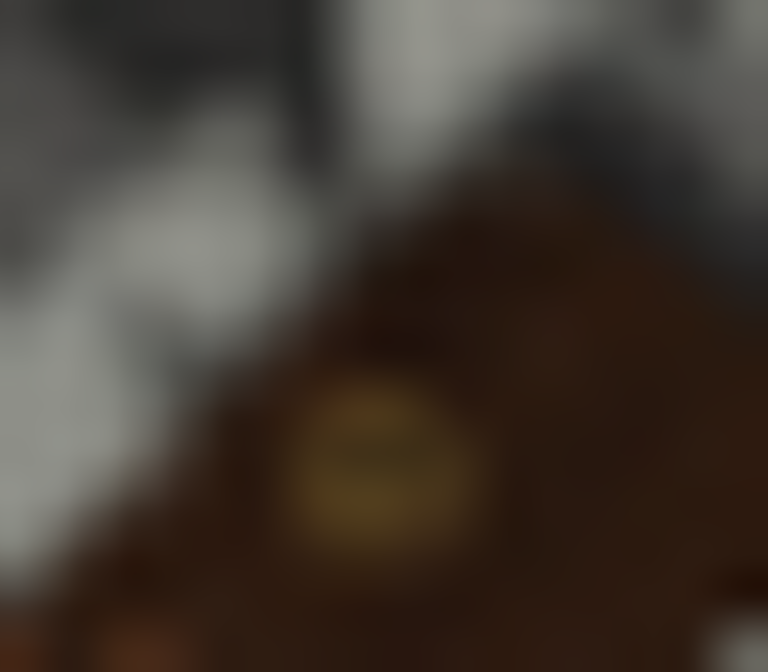

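The tongue bush is at about (382,605) against the wanted roughly (388,590). The nest went about 0.9 mm too far in x, so I nudge it back.

Emit:
{"op": "servo_tool", "data": {"targets": [[1,-0.001,0,0,0,0,0],[1,-0.002,0,-0.0002,0,0,0],[1,-0.0024,0,-0.0002,0,0,0],[1,-0.0024,0,-0.0002,0,0,0],[1,-0.0024,0,-0.0002,0,0,0],[1,-0.0024,0,-0.0002,0,0,0],[1,-0.0024,0,-0.0002,0,0,0],[1,-0.0024,0,-0.0002,0,0,0]]}}

```text
clock: 25.5
position: [0.6508, 0.0476, 0.0588]
tcp_rot: [0.706, 0.042, -0.041, -0.706]
contact_force: [4.1, -3.7, 5.6]
width: 0.0129
```

Run:
```python
from h import *
from rig import arm
s=st(arm)
d=np.array(s["position"])-[.6082,.0302,.0588]; c,q=np.cos(FIX[2]),np.sin(FIX[2]); print("moved fx,fy",1e3*(c*d[0]+q*d[1]),1e3*(-q*d[0]+c*d[1]))
f=arm.grab_frame("scene");np.savez("scene23.npz",**f)
overlay(f,[],(184,234),(16,14),48,"pics/z23.png")
```

```text
t 25.5 p [0.6508 0.0476 0.0588] F [ 4.1 -3.7  5.6] w 0.0129
moved fx,fy 44.31466284464272 12.246899742166379
```

View pics/z23.png

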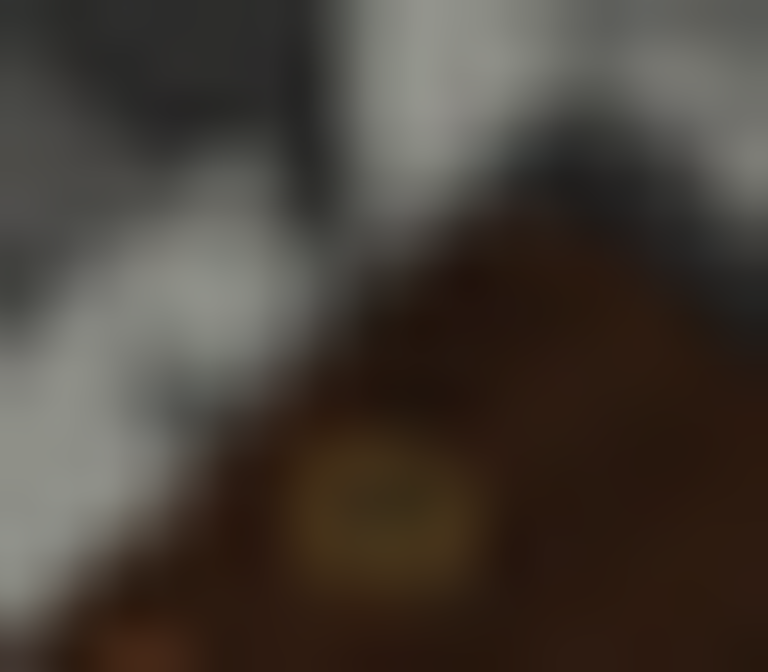

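Run:
```python
from h import *
f=load("scene23.npz")
for tip in((335,360),(336,366),(337,372)): err(f,(184,232),48,tip,(390,602))
# rod axis detection before: model axis slope check
g=load("scene17.npz")
def e(p): return (proj(g,p)-np.array((184,232))+.5)*48-.5
print(e([[.7255,.0506,.072]]),e([[.7255,.0506,.080]]),e([[.7255,.0506,.09]]),e([[.7255,.0506,.15]]))
```

```text
tip [0.7254 0.0505 0.072 ] bush [0.726  0.0512 0.048 ] need fx,fy mm [-0.69 -0.63]
tip [0.7256 0.0508 0.072 ] bush [0.726  0.0512 0.048 ] need fx,fy mm [-0.46 -0.31]
tip [0.7258 0.0512 0.072 ] bush [0.726  0.0512 0.048 ] need fx,fy mm [-0.23  0.01]
[[335.25005235 362.38217285]] [[316.11006507 284.74159834]] [[291.86184924 186.37970388]] [[ 138.36811271 -436.26135198]]
```

Within about 0.6 mm. A last small nudge, then I release and rise.

Emit:
{"op": "servo_tool", "data": {"targets": [[1,-0.0005,0,-0.0008,0,0,0],[1,-0.0005,0,-0.0008,0,0,0],[1,-0.0005,0,-0.0008,0,0,0],[0,-0.0005,0,-0.0008,0,0,0],[0,-0.0005,0,-0.0008,0,0,0],[0,-0.0005,0,-0.0008,0,0,0],[0,-0.0005,0,-0.0008,0,0,0],[0,-0.0005,0,-0.0008,0,0,0]]}}

```text
clock: 26.35
position: [0.6482, 0.0472, 0.0572]
tcp_rot: [-0.706, -0.041, 0.042, 0.706]
contact_force: [0.2, -0.4, 0.1]
width: 0.0835
```

Emit:
{"op": "servo_tool", "data": {"targets": [[0,0,-0.03,0,0,0,0],[0,0,-0.08,0,0,0,0],[0,-0.06,-0.1,0,0,0,0],[0,-0.12,-0.12,0,0,0,0],[0,-0.18,-0.15,0,0,0,0],[0,-0.22,-0.16,0,0,0,0],[0,-0.26,-0.16,0,0,0,0],[0,-0.26,-0.16,0,0,0,0]]}}

```text
clock: 27.15
position: [0.4509, 0.0241, 0.1778]
tcp_rot: [-0.706, -0.04, 0.043, 0.706]
contact_force: [0.3, -0.4, 0.2]
width: 0.0855
```

Run:
```python
from h import *
from rig import arm
s=st(arm)
f=arm.grab_frame("scene");np.savez("scene24.npz",**f)
overlay(f,[],(184,234),(16,14),48,"pics/z24.png")
overlay(f,[],(130,170),(110,82),7,"pics/w24.png")
f=arm.grab_frame("top");np.savez("top24.npz",**f); cv2.imwrite("pics/t24full.png",f["color"])
overlay(f,[],(225,80),(60,60),10,"pics/t24.png")
```

```text
t 27.15 p [0.4509 0.0241 0.1778] F [ 0.3 -0.4  0.2] w 0.0855
```

View pics/z24.png

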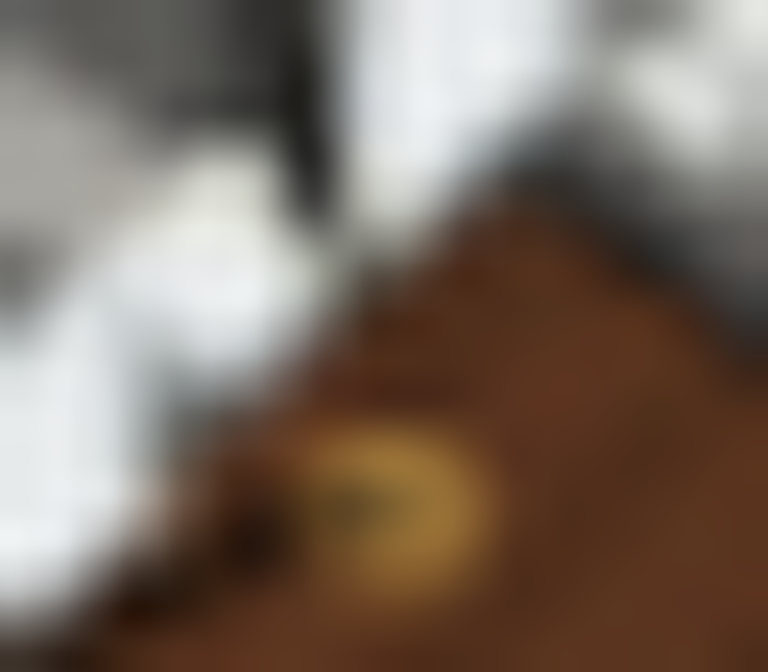

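View pics/w24.png

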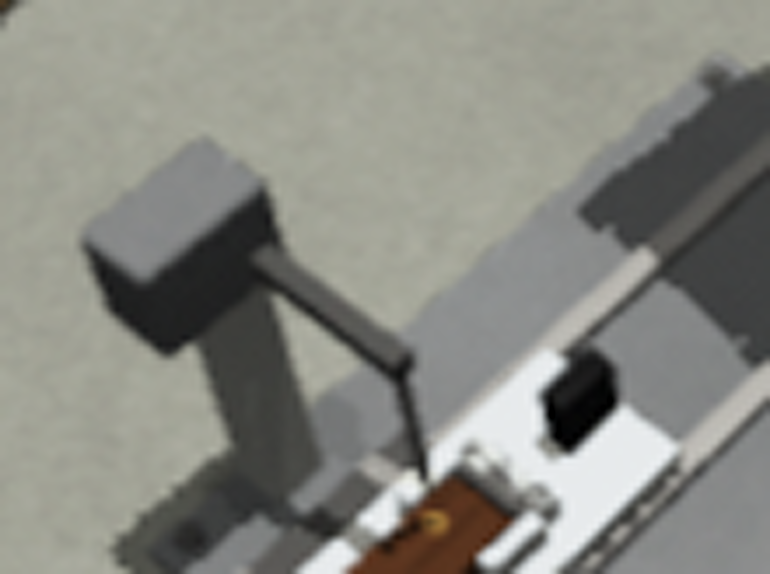

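View pics/t24.png

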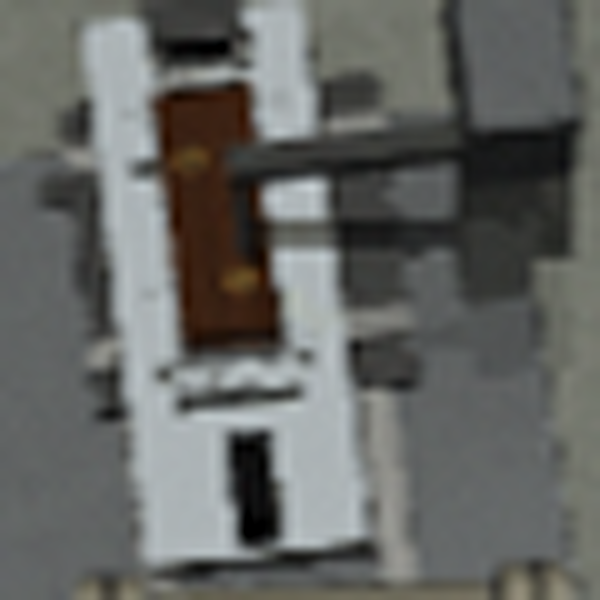

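Run:
```python
from h import *
f=load("top24.npz")
overlay(f,[],(242,94),(16,16),40,"pics/t24z.png")
overlay(load("scene24.npz"),[],(180,226),(22,20),32,"pics/s24z.png")
x,y=.7257,.0508
print(((proj(f,[[x,y,.072],[x,y,.048],[x,y,.1],[x,y,.15]])-(242,94)+.5)*40-.5).round())
```

```text
[[277. 496.]
 [281. 596.]
 [271. 375.]
 [260. 150.]]
```

View pics/t24z.png

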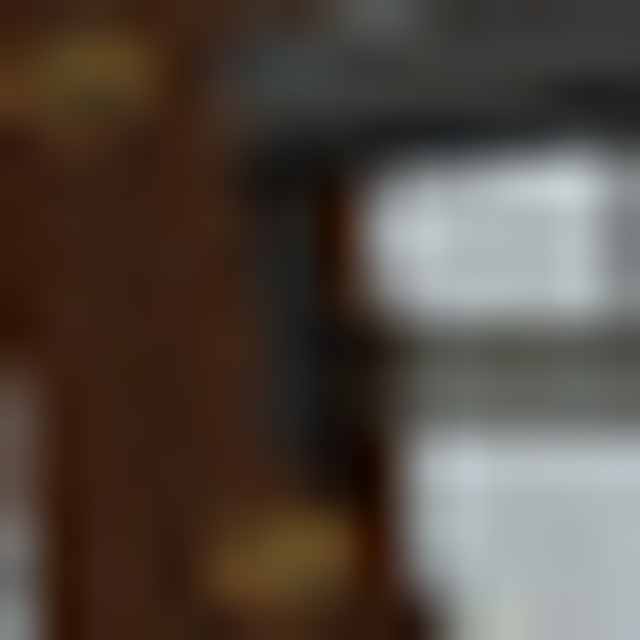

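View pics/s24z.png

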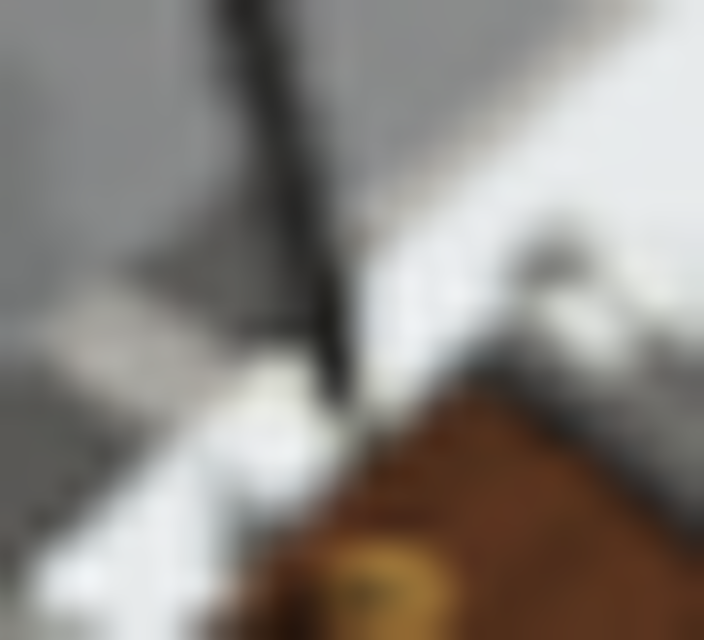

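Run:
```python
from h import *
f=load("scene24.npz")
for tip in((328,352),(328,360),(331,366),(335,366)): err(f,(184,232),48,tip,(395,606))
g=load("top24.npz")
for tip in((298,470),(298,485),(302,495)): err(g,(242,94),40,tip,(283,556))
for tip in((298,485),): err(g,(242,94),40,tip,(283,564))
# subpixel: brass mask centroid
for n,h,lo,off in(("s",f,(186,240),0),("t",g,(244,104),0)):
    c=h["color"].astype(float); w,hh=(14,9) if n=="s" else(10,8)
    p=c[lo[1]:lo[1]+hh,lo[0]:lo[0]+w]; m=np.clip(p[...,1]-.55*p[...,2]-12,0,None)*(p[...,2]-p[...,0]>35)
    yy,xx=np.mgrid[lo[1]:lo[1]+hh,lo[0]:lo[0]+w]; print(n,(m*xx).sum()/m.sum(),(m*yy).sum()/m.sum()); print(m.astype(int))
# dark rod rows centroids scene
gs=cv2.cvtColor(f["color"],cv2.COLOR_BGR2GRAY); print(gs[226:243,184:198])
gt=cv2.cvtColor(g["color"],cv2.COLOR_BGR2GRAY); print(gt[97:110,244:256])
```

```text
tip [0.7254 0.0498 0.072 ] bush [0.726  0.0516 0.048 ] need fx,fy mm [-0.81 -1.69]
tip [0.7257 0.0502 0.072 ] bush [0.726  0.0516 0.048 ] need fx,fy mm [-0.45 -1.32]
tip [0.7258 0.0506 0.072 ] bush [0.726  0.0516 0.048 ] need fx,fy mm [-0.29 -0.92]
tip [0.7257 0.0508 0.072 ] bush [0.726  0.0516 0.048 ] need fx,fy mm [-0.43 -0.75]
tip [0.7279 0.049  0.072 ] bush [0.7292 0.0507 0.048 ] need fx,fy mm [-1.47 -1.46]
tip [0.7266 0.049  0.072 ] bush [0.7292 0.0507 0.048 ] need fx,fy mm [-2.77 -1.3 ]
tip [0.7258 0.0487 0.072 ] bush [0.7292 0.0507 0.048 ] need fx,fy mm [-3.67 -1.52]
tip [0.7266 0.049  0.072 ] bush [0.7285 0.0507 0.048 ] need fx,fy mm [-2.07 -1.39]
s 191.91398912506176 243.9891250617894
[[ 0  0  0  0  0  0  0  0  0  0  0  0  0  0]
 [ 0  0  0  0  0  0  0  0  0  0  0  0  0  0]
 [ 0  0  0  0  0  0  0  0  0  0  0  0  0  0]
 [ 0  0  4  0  0 11 15  3  0  0  0  0  0  0]
 [ 0  0  0  0  0  7 16 13  0  0  0  0  0  0]
 [ 0  0  0  0  0  6 12  7  0  0  0  0  0  0]
 [ 0  0  0  0  0  0  0  0  0  0  0  0  0  0]
 [ 0  0  0  0  0  0  0  0  0  0  0  0  0  0]
 [ 0  0  0  0  0  0  0  0  0  0  0  0
[... 1200 characters left out ...]
85  62  56  54  55  60  61  60  55]]
[[ 46  37  39  45  39  33  32  32  40  45  56  66]
 [ 38  36  39  37  23  21  26  82 133 148 170 188]
 [ 38  38  39  41  31  30  31 140 187 182 181 180]
 [ 38  37  41  37  35  30  32 132 184 180 180 180]
 [ 39  36  38  38  38  30  31  94 155 173 173 170]
 [ 39  38  37  42  39  28  18  35  79  97  93  95]
 [ 39  35  37  40  39  31  21  37  81  99  96  95]
 [ 39  37  35  40  39  30  18  38  94 119 116 115]
 [ 39  36  37  39  40  30  15  28 141 188 183 183]
 [ 38  37  37  43  46  43  27  28 137 184 180 178]
 [ 39  38  34  53  68  79  64  32 132 182 179 177]
 [ 40  40  33  61  75  71  54  33  98 162 180 178]
 [ 38  39  37  36  49  47  36  30  42 135 182 178]]
```

Run:
```python
from h import *
g=load("top24.npz"); c=g["color"].astype(int)
print("R-B");print((c[...,2]-c[...,0])[97:111,244:256])
print("G");print(c[97:111,244:256,1]); print("R");print(c[97:111,244:256,2])
f=load("scene24.npz")
px=lambda u,v:((u-184+.5)*48-.5,(v-232+.5)*48-.5)
for t in((190.4,239.2),(190.65,239.4)): err(f,(184,232),48,px(*t),px(191.85,244.05))
```

```text
R-B
[[ 44  36  41  30  11  -1   1  -1  -3  -5  -3  -5]
 [ 35  36  41  31  10   5  16   1  -7  -7 -11 -11]
 [ 38  38  41  38  15  10  36  -1 -11 -11 -10 -10]
 [ 37  37  37  37  13   3  32   0 -11 -11 -10 -11]
 [ 38  37  38  41  16   3  28  10  -7 -10  -9  -9]
 [ 39  38  38  44  23  -2  10  16   7   2   5   5]
 [ 39  38  36  42  21   1  12  15   7   4   5   5]
 [ 41  35  36  41  21   2  11  18   5  -1   0  -1]
 [ 41  37  35  40  33  16  12  30  -2 -12 -11 -10]
 [ 40  39  35  42  46  40  28  30  -2 -12 -11 -10]
 [ 40  39  36  51  57  64  60  44  -3 -11 -11 -11]
 [ 40  39  35  57  63  54  49  41   5 -10  -9  -8]
 [ 40  40  36  36  48  46  35  36  20   1   0  -5]
 [ 42  39  37  36  38  40  36  37  28   2  -1  -3]]
G
[[ 41  31  33  41  38  33  33  32  40  46  57  67]
 [ 33  30  33  32  22  20  24  82 135 150 172 190]
 [ 33  32  33  36  29  29  26 140 189 184 183 182]
 [ 33  31  35  31  33  30  27 132 186 182 182 182]
 [ 33  30  31  32  36  30  27  93 156 175 175 172]
 [ 33  32  31  35  36  28  16  33  79  98  94  96]
 [ 33  30  32  34  36  31  20  35  81 101  97  96]
 [ 33  31  30  34  36 
[... 516 characters left out ...]
  47 132 178 174 175 173]
 [ 57  55  58  58  45  32  44  98 152 167 168 165]
 [ 58  56  56  63  50  27  23  42  80  95  92  95]
 [ 58  53  53  61  50  32  26  43  82  98  95  95]
 [ 59  54  53  60  50  31  23  45  95 116 114 113]
 [ 58  55  54  59  56  38  22  41 140 182 176 178]
 [ 58  56  54  62  68  60  39  42 136 177 174 172]
 [ 59  57  52  75  88 100  88  54 130 175 173 171]
 [ 60  59  50  84  98  89  74  53 101 156 174 173]
 [ 58  58  53  54  71  68  52  48  52 132 177 173]
 [ 59  58  56  54  58  58  52  52  47 132 178 173]]
tip [0.7259 0.0508 0.072 ] bush [0.7256 0.0516 0.048 ] need fx,fy mm [ 0.24 -0.83]
tip [0.7258 0.0517 0.072 ] bush [0.7256 0.0516 0.048 ] need fx,fy mm [0.25 0.12]
```

The two views disagree a little on the remaining offset: the scene camera says about 0 mm, the top about 1.7 mm towards −y. A correction of about −0.8 mm in y balances them, so I re-grip the handle gently.

Run:
```python
from h import *
from rig import arm
s=st(arm)
move(arm,[.6504,.0474,.1788],Rt(FIX[2]))
move(arm,[.6504,.0474,.0585],Rt(FIX[2]))
```

```text
t 27.25 p [0.4552 0.0243 0.1782] F [-0.1  0.3  0.4] w 0.0856
shift [ 2.62e-01 -1.00e-03  1.00e-04] turn [-0.     -0.0001 -0.0002]
shift [2.622e-01 1.594e-01 1.000e-04] turn [-0.     -0.0001 -0.0002]
```

Emit:
{"op": "servo_tool", "data": {"targets": [[0,0.06,0,0,0,0,0],[0,0.12,0.02,0,0,0,0],[0,0.18,0.05,0,0,0,0],[0,0.24,0.08,0,0,0,0],[0,0.262,0.1,0,0,0,0],[0,0.262,0.1,0,0,0,0],[0,0.262,0.1,0,0,0,0],[0,0.262,0.1,0,0,0,0]]}}

```text
clock: 28.05
position: [0.6497, 0.0474, 0.1028]
tcp_rot: [-0.706, -0.041, 0.042, 0.706]
contact_force: [-0.3, -0.5, 0.0]
width: 0.0854
```

Run:
```python
from h import *
from rig import arm
s=st(arm)
move(arm,[.6504,.0474,.0585],Rt(FIX[2]))
```

```text
t 28.05 p [0.6497 0.0474 0.1028] F [-0.3 -0.5  0. ] w 0.0854
shift [ 0.0011  0.0591 -0.0001] turn [-0.      0.     -0.0006]
```

Emit:
{"op": "servo_tool", "data": {"targets": [[0,0.001,0.03,0,0,0,-0.0006],[0,0.001,0.0591,0,0,0,-0.0006],[0,0.001,0.0591,0,0,0,-0.0006],[1,0.001,0.0591,0,0,0,-0.0006],[1,0.001,0.0591,0,0,0,-0.0006],[1,0.001,0.0591,0,0,0,-0.0006],[1,0.001,0.0591,0,0,0,-0.0006],[1,0.001,0.0591,0,0,0,-0.0006]]}}

```text
clock: 28.85
position: [0.6511, 0.0475, 0.0588]
tcp_rot: [-0.706, -0.042, 0.041, 0.706]
contact_force: [-4.6, 0.9, 16.9]
width: 0.0127
```

Emit:
{"op": "servo_tool", "data": {"targets": [[1,0,0,-0.0007,0,0,0],[1,0,0,-0.0014,0,0,0],[1,0,0,-0.002,0,0,0],[1,0,0,-0.002,0,0,0],[1,0,0,-0.002,0,0,0],[1,0,0,-0.002,0,0,0],[1,0,0,-0.002,0,0,0],[1,0,0,-0.002,0,0,0]]}}

```text
clock: 29.65
position: [0.6512, 0.0467, 0.0589]
tcp_rot: [-0.706, -0.042, 0.041, 0.706]
contact_force: [-1.5, 3.8, 6.2]
width: 0.013
```

Run:
```python
from h import *
from rig import arm
s=st(arm)
f=arm.grab_frame("scene");np.savez("scene25.npz",**f)
overlay(f,[],(180,230),(22,18),34,"pics/z25.png")
```

```text
t 29.65 p [0.6512 0.0467 0.0589] F [-1.5  3.8  6.2] w 0.013
```

View pics/z25.png

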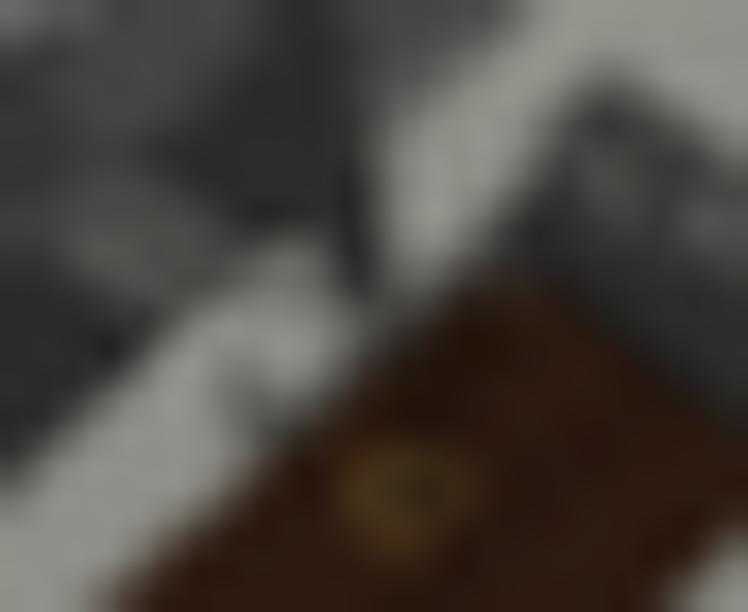

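The y correction took, but regripping nudged x by about +0.5 mm. I take that back and then release.

Emit:
{"op": "servo_tool", "data": {"targets": [[1,-0.001,0,0,0,0,0],[1,-0.002,0,0,0,0,0],[1,-0.0025,0,0.0003,0,0,0],[1,-0.0025,0,0.0003,0,0,0],[1,-0.0025,0,0.0003,0,0,0],[1,-0.0025,0,0.0003,0,0,0],[1,-0.0025,0,0.0003,0,0,0],[1,-0.0025,0,0.0003,0,0,0]]}}

```text
clock: 30.5
position: [0.6506, 0.0464, 0.0589]
tcp_rot: [-0.706, -0.043, 0.04, 0.706]
contact_force: [4.1, 3.1, 3.8]
width: 0.0126
```

Emit:
{"op": "servo_tool", "data": {"targets": [[0,0,0,0,0,0,0],[0,0,0,0,0,0,0],[0,0,0,0,0,0,0],[0,0,0,0,0,0,0],[0,0,0,0,0,0,0],[0,0,-0.03,0,0,0,0],[0,0,-0.08,0,0,0,0],[0,0,-0.12,0,0,0,0]]}}

```text
clock: 31.3
position: [0.649, 0.0459, 0.1493]
tcp_rot: [-0.706, -0.041, 0.042, 0.706]
contact_force: [0.7, -0.3, 0.1]
width: 0.0851
```

Emit:
{"op": "servo_tool", "data": {"targets": [[0,-0.06,-0.02,0,0,0,0],[0,-0.12,-0.04,0,0,0,0],[0,-0.18,-0.05,0,0,0,0],[0,-0.24,-0.05,0,0,0,0],[0,-0.27,-0.05,0,0,0,0],[0,-0.27,-0.05,0,0,0,0],[0,-0.27,-0.05,0,0,0,0],[0,-0.27,-0.05,0,0,0,0]]}}

```text
clock: 32.1
position: [0.4495, 0.0223, 0.1859]
tcp_rot: [-0.706, -0.042, 0.041, 0.706]
contact_force: [0.4, -0.5, 1.4]
width: 0.0857
```

Run:
```python
from h import *
from rig import arm
s=st(arm)
f=arm.grab_frame("scene");np.savez("scene26.npz",**f); cv2.imwrite("pics/s26.png",f["color"])
overlay(f,[],(180,228),(22,18),34,"pics/z26.png")
g=arm.grab_frame("top");np.savez("top26.npz",**g);cv2.imwrite("pics/t26f.png",g["color"])
overlay(g,[],(240,92),(20,18),32,"pics/t26.png")
```

```text
t 32.1 p [0.4495 0.0223 0.1859] F [ 0.4 -0.5  1.4] w 0.0857
```

View pics/z26.png

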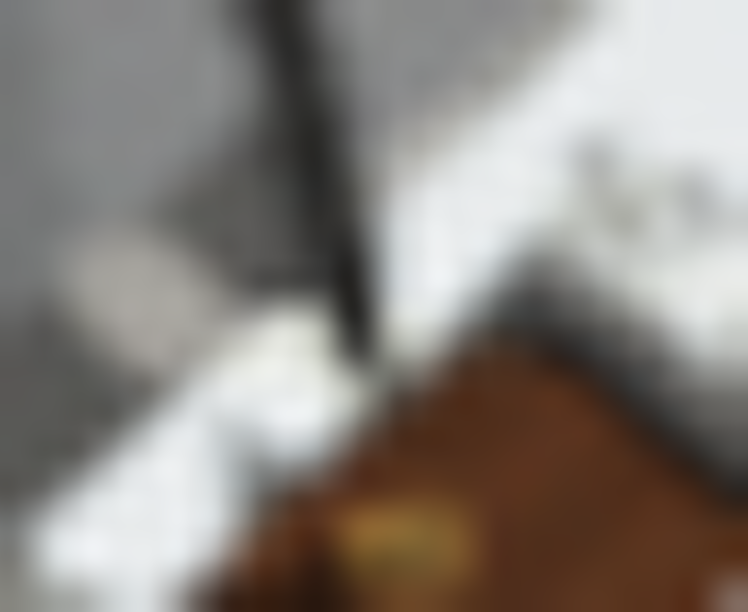

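View pics/t26.png

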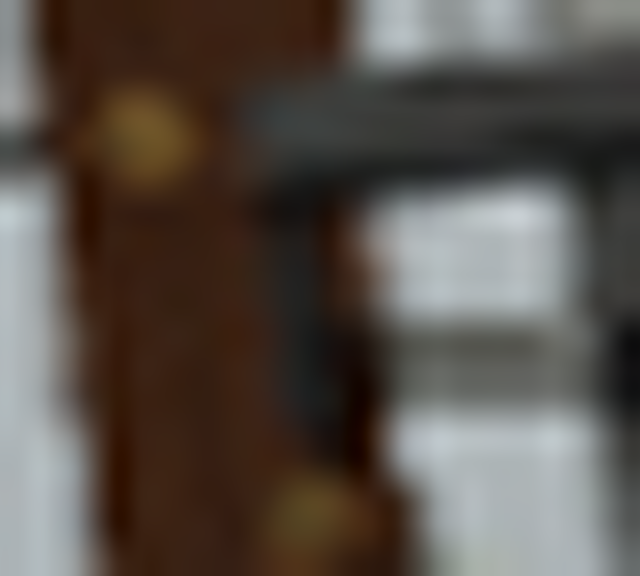

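View pics/t26f.png

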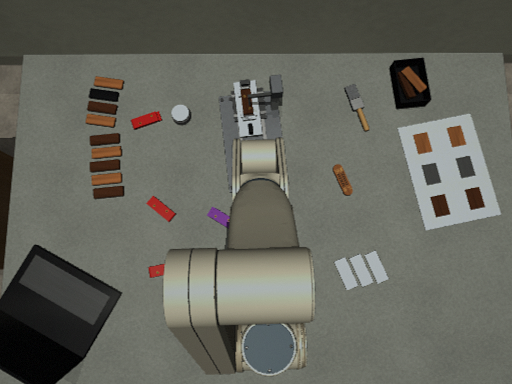

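The final views put the tongue bush under the tip: in the top view the bush is at (315,515) against an expected (320,515), and in the scene view it is within about 1 mm. Bystanders are where they were and the robot is clear, so I hand in.

Run:
```python
from rig import arm
print(arm.finish_job())
```

```text
the job is handed in; nothing more can be done
None
```

The job is done and handed in at about 32 s on the robot clock. I get no verdict, so these are my own checks.

- **Loading:** I slid the tongue under the lip with the blank tilted about 12°, until it touched the end wall at about 4 N. Then I let go and pressed the rounded end down with closed fingertips. It stopped firmly at flush height, with the fingertips 47.9 mm up at 22 N. The pictures show the rounded end under the roller.
- **First stop:** I moved the nest by its handle until the bush nearer the rounded end stood under the pointer tip. By the scene camera it was within about 0.5 mm, but small nudges preceded the still pause of about 1.3 s. The wrist hid it from the top camera.
- **Second stop:** I brought the bush nearer the tongue under the tip and released the handle. The two cameras then disagreed sideways: about 0 mm by the scene camera, about 1.7 mm by the top one. So I gripped the handle once more and shifted the nest about 1 mm in −y.
- **Final position:** The top camera now shows this bush under the tip, while the scene camera suggests about 1 mm of overshoot. I take the remaining error as 1 mm or less.
- **Surroundings:** I saw no contact with the pointer head. The last pictures show the other things where they were, except where the arm partly hides a purple piece and a red one. The gripper is open and clear of everything.

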